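Bring the orange bin of a picking turntable to the mark and set the brake

ROBOT

A 7-joint arm with a two-finger parallel gripper is mounted at the origin on the work surface. World frame = base frame: x ahead of the robot, y to its left, z up, the work surface at z = 0. Lengths are in m, angles in rad, forces in N, time in s.
With the tool pointing down it reaches from about 0.425 to 0.925 m from the base axis. Payload 6.8 kg.
Tool frame: the origin (TCP) lies on the centre line of the jaws, within the pads' length; the fingertips stand 25 mm ahead of it and the grasp point (between the pads) lies 6 mm ahead of it; z points along the fingers, y is the direction in which the jaws open and shut (so a half turn about z gives the same grasp; the last joint's range is limited). The gripper opens to 85 mm and grips with 20 to 120 N. Pads are 22 mm wide; open, the fingers measure 114 mm over their backs; the gripper's body (76 mm by 85 mm) begins 54 mm behind the grasp point. The pads swing forward as they close: fully open they stand 13 mm farther back than shut.
Start: joints at [1.11, 0.477, 0.022, 1.555, -0.011, 1.109, -0.083], TCP at [0.233, -0.633, 0.231] pointing down, gripper open.
Joint ranges: [-2.96, 2.96], [-0.34, 2.1], [-1.41, 1.46], [0.24, 2.44], [-1.37, 4.51], [0.17, 1.92], [-2.96, 2.96]. Speed limits (rad/s): [2.39, 2.39, 3.14, 3.14, 3.14, 3.14, 3.14].

INTERFACE

Orientations are given as a unit quaternion [w, x, y, z].
In Python, from station import status, cams, order, models gives the robot as it stands.
- The arm moves only by the tool move_arm, never from a script. Its argument "steps" is one flat list of numbers, 7 for each row, row after row: the gripper's target within -1 to 1 (fully open at 1, half-way at 0, shut at -1), then the shift along the world's x, y, z in cm, then the turn, a rotation vector about the world's x, y, z in degrees. A call has 1 to 8 rows; each row shifts and turns the commanded pose from where the row before left it; what a row does not reach is not made up. A row lasts 1/10 s, in which the tool goes at most 50 mm and 8.59 degrees, less where a joint would pass 70% of its speed; a pose out of reach is approached as far as the arm can. A call with a gripper value outside its range is refused whole. The fingers move at their own pace and stop on an object; "newtons" is the grip in N (left out, the last holds). Time passes only in rows, so rows that do not move let the fingers close. It gives the time, the measured TCP pose, the force and the opening at its end, in the units of the state.
- status.get_obs(): the state, without advancing time (a new reading comes with each control period).
- cams.read_camera(name): name is "scene" or "top" or "wrist"; returns a dict with "pixels" (420x560x3 uint8, red, green, blue), "mtx" (3x3 intrinsics, pixels), "T" (4x4, takes a point from camera to world coordinates); the wrist camera has in their place "T_tool_cam" (4x4, takes a point from camera to tool coordinates, whose origin is the TCP and whose axes are the flange's). Camera axes: x right, y down, z forward; pixel columns grow to the right and rows downward; lengths in m; the calibration is good to about 2 mm. A picture is of the moment at which its call begins: read the wrist's pose just before it. There is no depth.
- order.hand_in(): hands the job in, once; it reports no verdict.
Trained networks look in the newest picture that a camera, given by its name, has taken for a name from the list of things; names that differ only in an ending like _2 or _b are one class to them, and where a whole thing is asked for, a point or a joint stands for the part that bears it (a point fixed in the world has none). Each returns a list of dicts, best first, with "score" (0 to 1); they miss things now and then, are a little off and sometimes report something else, mostly with a low value. They report only what shows in the picture. A call takes as long as a camera call.
- models.silhouettes(camera, query): "region" (420x560 bool, what is visible of it) and "box" ([centre column, centre row, width, height] in pixels, round what is visible of it).
- models.place_of(camera, query): "position" ([row, column] in pixels: a listed point, or the origin of a listed thing).
The state is a dict: "t": time; "q": joint angles; "joint_vel": joint speeds; "joint_torque": joint torques, N m; "eef_pos": TCP position; "tool_rot": TCP orientation; "contact_force": force on the tool from outside, world axes, zero at the start; "torque": the same for the moment, N m; "gripper_width": opening from 0.0 (shut) to 1.0 (fully open).
Only numpy, scipy, OpenCV 4.12 (cv2) and the standard library are available. Lean on these libraries where they do the work, as an engineer would, in place of code of your own. Each camera call takes 0.05 s, during which the arm holds its last target.

TASK

With a fingertip, push the turntable's yellow arm round, either way, until the orange bin's white tab stands at the white mark on the stand; then push the red brake lever outwards, away from the turntable, all the way to its stop. Only push on the sides of the arm and the lever: do not grip them, keep off the bins and the turntable's plate, and leave the bottle, the jar and the white carton where they are. Finish clear of everything.

Things in the scene. Friction and masses are not known exactly. Their poses are not given: they have to be found in the camera images.
- stand: Grey fixed stand of the turntable on the bench: a disc 300 mm across and 10 mm thick, with a tongue 170 mm wide reaching 260 mm from the centre along the stand's own -y, which carries the white mark and the brake. Origin on the bench at the turntable's axis; z up. It stands turned by up to 0.3 rad either way, so its -y points roughly to the robot's right.
- turntable (a joint): Angle of the turntable in rad, counterclockwise positive seen from above; 0 (or any whole turn) = the orange bin's tab exactly at the mark. It turns freely both ways, starts anywhere from 0.7 to 5.58, and friction (about 0.22 N m, so about 2.5 N at 90 mm radius) stops it as soon as it is no longer pushed.
- deck: Dark steel round turntable plate, 330 mm across, top 30 mm above the bench, with a steel hub post and three open bins, 90 x 85 mm and 55 mm high (rims 85 mm above the bench), orange, green and blue, 120 degrees apart, centres 108 mm from the axis. Not to be touched with the fingers. Origin on the bench at the axis; the orange bin lies along its own -y, its yaw is that of the stand plus the joint.
- orange_index (a point): Outer end of the white tab, 26 mm wide, on the plate's rim in front of the orange bin, 170 mm from the axis, 30 mm above the bench; turns with the turntable.
- white_mark (a point): Inner edge of the white mark, 26 mm wide and 28 mm long, painted on the stand where the tab must come, 170 mm from the axis along the stand's -y, 12 mm above the bench; fixed to the stand.
- pusharm_end (a point): Outer end of the yellow push arm, on its centre line, 150 mm from the axis, 120 mm above the bench. The arm is a level bar, 24 mm wide, pointing straight away from the orange bin; its yellow sides span 110 to 130 mm above the bench (25 mm of air above the bins' rims), a black rib on top reaches 134 mm. The hub at its root has 20 mm radius and reaches 137 mm.
- pusharm_a: One yellow side of the push arm (8 mm thick), the one pushed to turn the turntable counterclockwise seen from above (positive). Origin on the bench at the turntable's axis; the arm lies along its own +y.
- pusharm_b: The other yellow side of the push arm, the one pushed to turn the turntable clockwise (negative). Origin as pusharm_a. Pressing on both sides at once counts as gripping.
- brake (a joint): Angle of the red brake lever in rad: 0 = released, lever pointing along the stand's -x, across in front of the turntable; it grows counterclockwise seen from above as the lever is pushed outwards (towards the stand's -y), to the hard stop at 1.0 = brake set. Starts at 0 to 0.25; stays where left; friction about 0.12 N m (about 1.7 N at 70 mm).
- brake_pivot (a point): Axis of the brake lever at mid-height of the lever, 77 mm above the bench, at x = +30, y = -215 mm in the stand's frame; fixed.
- lever_end (a point): Free end of the red lever, on its centre line, 105 mm from its pivot, 77 mm above the bench. The lever is a level bar 24 mm wide, its red sides span 67 to 87 mm above the bench, a black rib on top reaches 91 mm.
- lever_inner: Red side of the lever that faces the turntable (8 mm thick): the side to push on. Origin on the bench below the lever's pivot; the lever lies along its own -x.
- lever_outer: Red side of the lever that faces away from the turntable. Origin as lever_inner. Pressing on both sides at once counts as gripping.
- bottle: Bystander: clear water bottle, 64 mm across, 200 mm high, standing loose to the robot's right. Origin under its centre.
- jar: Bystander: amber jar with red cap, 72 mm across, 110 mm high, standing loose to the robot's right. Origin under its centre.
- carton: Bystander: white lidded carton, 90 x 140 mm, 60 mm high, loose, to the robot's left. Origin under its centre.

How it is judged:
By the outcome, as a careful person would: the job done as asked, in the order asked, and still so for the second after the job is handed in, with the robot touching nothing.
It also fails if it takes over 59 s, if anything falls off the work surface, if the arm or the gripper's body presses on something with over 40 N, if the wrist force passes 120 N, or if a joint passes its speed limit or range.

## Working session

There is one attempt and no reset: what is moved stays moved. The work goes in short steps, Python scripts to look and compute and a tool call to move; the robot and the scene stay as the last step left them, time stands still between calls to the robot, and variables do not carry over. Pictures are saved under pics/ and viewed, and the job is handed in when it is done.

Besides the shell and the picture viewer there is one more tool, called after "Emit:" as name(argument=value, ...) on one line, values as JSON. move_arm: Moves the arm, as the interface text tells. Its arguments: {"type":"object","properties":{"steps":{"type":"array"},"newtons":{"type":"number"}},"required":["steps"]}

```bash
mkdir -p pics; ls
cat > h.py <<'E'
import numpy as np, cv2
from station import status, cams, order, models
def save(cam,name):
    d=cams.read_camera(cam); cv2.imwrite('pics/'+name+'.png',d['pixels'][:,:,::-1]); return d
def ray(d,rc,z):
    K=np.array(d['mtx']);T=np.array(d['T'])
    r=T[:3,:3]@np.linalg.solve(K,[rc[1],rc[0],1.]); o=T[:3,3]
    return o+r*(z-o[2])/r[2]
def proj(d,p):
    T=np.array(d['T']);c=T[:3,:3].T@(np.array(p)-T[:3,3]);u=np.array(d['mtx'])@c;return u[:2]/u[2]
E
python3 - <<'E'
from h import *
np.set_printoptions(precision=4,suppress=True)
Z=dict(stand=0,deck=0,orange_index=.03,white_mark=.012,pusharm_end=.12,brake_pivot=.077,lever_end=.077,bottle=0,jar=0,carton=0)
for c in ['top','scene']:
    d=save(c,c+'0')
    print(c, d['T'])
    for n,z in Z.items():
        for r in models.place_of(c,n)[:2]:
            print(n,np.round(r['score'],2),np.round(r['position'],1),ray(d,r['position'],z))
o=status.get_obs(); print(o)
E
```

```text
pics
top [[-0.0128 -0.9948  0.1014  0.3936]
 [-0.9999  0.0135  0.0067  0.01  ]
 [-0.008  -0.1013 -0.9948  1.549 ]
 [ 0.      0.      0.      1.    ]]
stand 0.56 [217.9 267.3] [0.529 0.069 0.   ]
stand 0.55 [242.4 153.7] [0.4528 0.4451 0.    ]
deck 0.44 [180.  301.6] [ 0.6545 -0.0468  0.    ]
deck 0.44 [219.  266.1] [0.5254 0.073  0.    ]
orange_index 0.69 [256.3 230.6] [0.4037 0.1874 0.03  ]
white_mark 0.55 [204.3 316.9] [ 0.5707 -0.0954  0.012 ]
pusharm_end 0.68 [180.2 303.3] [ 0.6336 -0.0476  0.12  ]
brake_pivot 0.88 [187.7 330.1] [ 0.6155 -0.1338  0.077 ]
lever_end 0.78 [219.3 340.7] [ 0.5147 -0.1647  0.077 ]
bottle 0.63 [238.3 417.5] [ 0.4549 -0.4248  0.    ]
carton 0.66 [239.7 150.5] [0.4619 0.4558 0.    ]
scene [[-0.7997  0.4736 -0.369   0.9436]
 [ 0.6003  0.6257 -0.4981  0.5365]
 [-0.005  -0.6198 -0.7847  0.932 ]
 [ 0.      0.      0.      1.    ]]
stand 0.92 [240.3 297.9] [0.5282 0.0646 0.    ]
deck 0.55 [239.6 301.1] [0.5192 0.0683 0.    ]
deck 0.53 [330.7 413.4] [0.4678 0.4482 0.    ]
orange_index 0.7 [243.7 358.1] [0.4139 0.1906 0.03  ]
orange_index 0.59 [240.2 300.1] [0.5
[... 366 characters left out ...]
95 [139.2 233.4] [ 0.4394 -0.4231  0.    ]
jar 0.67 [162.1 185.5] [ 0.6353 -0.4233 -0.    ]
jar 0.46 [177.2 257.1] [ 0.4789 -0.2151  0.    ]
carton 0.67 [333.7 418.2] [0.4642 0.4604 0.    ]
{'t': 1.1, 'q': array([ 1.1099,  0.477 ,  0.0224,  1.5554, -0.0115,  1.1093, -0.0831]), 'joint_vel': array([ 0.    ,  0.0001,  0.0009, -0.0006,  0.    , -0.0013, -0.0012]), 'joint_torque': array([ -0.0005, -59.6335,   1.6056, -28.1541,   0.0123,   0.0016,
        -0.    ]), 'eef_pos': array([ 0.2332, -0.6334,  0.2305]), 'tool_rot': array([0.    , 0.9845, 0.1754, 0.    ]), 'contact_force': array([-0.9227,  0.2379,  0.5637]), 'torque': array([-0.0321, -0.037 , -0.0037]), 'gripper_width': 0.9966992726690791}
```

View pictures.

View pics/top0.png

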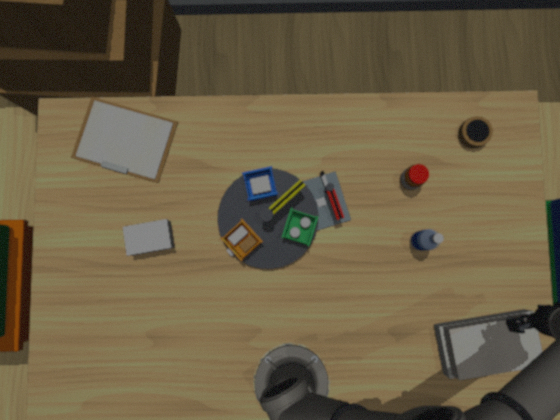

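View pics/scene0.png

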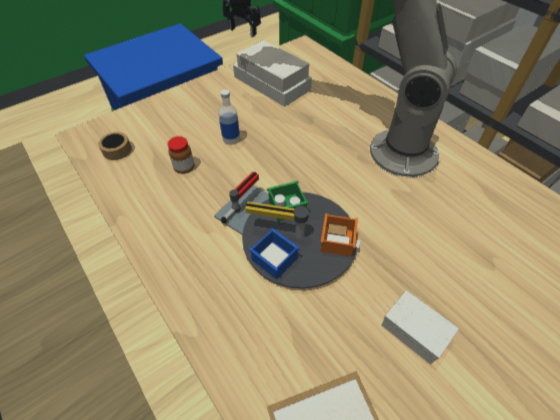

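Emit:
move_arm(steps=[-1, 0, 0, 4.5, 0, 0, 0, -1, 0, 0, 4.5, 0, 0, 0, -1, 1.5, 3, 3, 0, 0, 0, -1, 2.1, 4, 1.5, 0, 0, 3, -1, 2.1, 4, 0, 0, 0, 3, -1, 2.1, 4, 0, 0, 0, 3, -1, 2.1, 4, 0, 0, 0, 3, -1, 2.1, 4, 0, 0, 0, 3], newtons=40)

```text
t: 1.9
eef_pos: [0.3538, -0.4017, 0.3658]
tool_rot: [0.0, 0.953, 0.303, 0.0]
contact_force: [1.0, -0.2, -0.4]
gripper_width: 0.0
```

Emit:
move_arm(steps=[-1, 2.1, 4, 0, 0, 0, 3, -1, 2.1, 4, 0, 0, 0, 3, -1, 2.1, 4, 0, 0, 0, 2, -1, 2.1, 4, 0, 0, 0, 0, -1, 2.1, 4, 0, 0, 0, 0, -1, 2.1, 4, 0, 0, 0, 0, -1, 2.1, 4, 0, 0, 0, 0, -1, 2.1, 4, 0, 0, 0, 0])

```text
t: 2.7
eef_pos: [0.5218, -0.0819, 0.3658]
tool_rot: [0.0, 0.93, 0.368, 0.0]
contact_force: [0.2, -0.7, -0.4]
gripper_width: 0.001
```

```bash
cat >> h.py <<'E'
from scipy.spatial.transform import Rotation as R
np.set_printoptions(precision=4,suppress=True)
def wrist(name):
    o=status.get_obs(); d=cams.read_camera('wrist'); cv2.imwrite('pics/'+name+'.png',d['pixels'][:,:,::-1])
    w,x,y,z=o['tool_rot']; M=np.eye(4); M[:3,:3]=R.from_quat([x,y,z,w]).as_matrix(); M[:3,3]=o['eef_pos']
    d=dict(d); d['T']=M@np.array(d['T_tool_cam']); return d
Z=dict(stand=0,deck=0,orange_index=.03,white_mark=.012,pusharm_end=.12,brake_pivot=.077,lever_end=.077)
def look(d,c,names,n=1):
    for k in names:
        for r in models.place_of(c,k)[:n]:
            print(k,round(float(r['score']),2),np.round(r['position'],1),ray(d,r['position'],Z[k])[:2])
E
python3 - <<'E'
from h import *
d=wrist('w1'); print(d['T'])
look(d,'wrist',Z)
E
```

```text
[[ 0.6846 -0.6972 -0.2126  0.575 ]
 [-0.7289 -0.655  -0.1994 -0.0307]
 [-0.0003  0.2915 -0.9566  0.509 ]
 [ 0.      0.      0.      1.    ]]
stand 0.6 [ 85.6 202. ] [0.5223 0.0694]
deck 0.84 [ 84.5 204.1] [0.5255 0.0682]
orange_index 0.72 [78.3 68.8] [0.4111 0.1986]
white_mark 0.74 [138.9 313.7] [ 0.5784 -0.0974]
pusharm_end 0.58 [ 78.5 316. ] [ 0.6247 -0.0394]
brake_pivot 0.93 [141.6 355.3] [ 0.6116 -0.1294]
lever_end 0.81 [211.7 319.7] [ 0.5153 -0.1626]
```

View pics/w1.png

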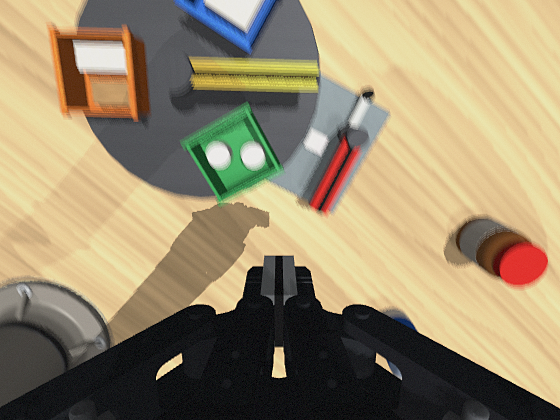

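Emit:
move_arm(steps=[-1, 2.6, 1.2, -2, 0, 0, 0, -1, 2.6, 1.2, -3.6, 0, 0, 0, -1, 0, 0, -4, 0, 0, 0, -1, 0, 0, -4, 0, 0, 0, -1, 0, 0, -4, 0, 0, 0, -1, 0, 0, -3, 0, 0, 0, -1, 0, 0, -2, 0, 0, 0, -1, 0, 0, -0.5, 0, 0, 0])

```text
t: 3.9
eef_pos: [0.5713, -0.0609, 0.132]
tool_rot: [-0.001, 0.93, 0.367, -0.002]
contact_force: [-0.4, -0.5, -1.5]
gripper_width: 0.002
```

Run:
```python
from h import *
d=wrist('w2'); save('scene','s2'); print(status.get_obs()['eef_pos'])
im=cv2.imread('pics/s2.png')[120:300,180:400]; cv2.imwrite('pics/s2c.png',cv2.resize(im,None,fx=3.2,fy=3.2,interpolation=cv2.INTER_CUBIC))
```

```text
[ 0.5729 -0.0604  0.1343]
```

View pics/w2.png

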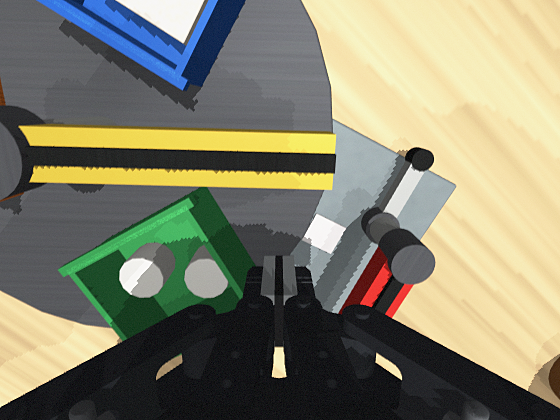

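View pics/s2c.png

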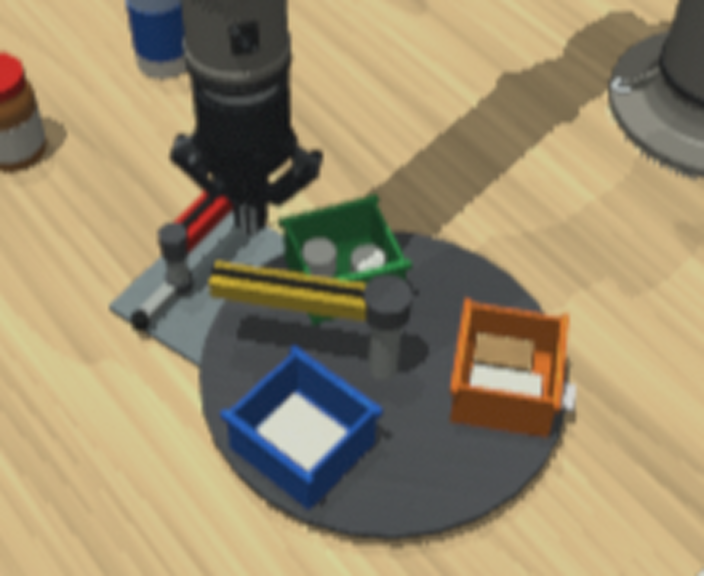

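```bash
cat >> h.py <<'E'
C=np.array([.525,.067])
def P(a,r=.125,off=.023):
    return C+r*np.array([np.cos(a),np.sin(a)])+off*np.array([np.sin(a),-np.cos(a)])
def rows(cur,path,z=0):
    # path: list of (xy, rotdeg)
    cur=np.round(np.array(cur)*100,1); out=[]
    for p,r in path:
        q=np.round(np.array(p)*100,1); out.append([-1,round(q[0]-cur[0],1),round(q[1]-cur[1],1),0,0,0,r]); cur=q
    for i in range(0,len(out),8): print(sum(out[i:i+8],[]), cur)
E
python3 - <<'E'
from h import *
a0=-.817; path=[(P(a0,off=.035),0),(P(a0,off=.025),0)]
for i in range(1,23): path.append((P(a0+np.radians(6*i)),6))
rows([.573,-.060],path)
E
```

```text
[-1, np.float64(1.2), np.float64(1.2), 0, 0, 0, 0, -1, np.float64(0.7), np.float64(0.7), 0, 0, 0, 0, -1, np.float64(1.3), np.float64(0.9), 0, 0, 0, 6, -1, np.float64(1.0), np.float64(0.9), 0, 0, 0, 6, -1, np.float64(0.8), np.float64(1.0), 0, 0, 0, 6, -1, np.float64(0.8), np.float64(1.0), 0, 0, 0, 6, -1, np.float64(0.7), np.float64(1.2), 0, 0, 0, 6, -1, np.float64(0.5), np.float64(1.2), 0, 0, 0, 6] [55.8 19. ]
[-1, np.float64(0.5), np.float64(1.3), 0, 0, 0, 6, -1, np.float64(0.2), np.float64(1.3), 0, 0, 0, 6, -1, np.float64(0.2), np.float64(1.3), 0, 0, 0, 6, -1, np.float64(0.0), np.float64(1.3), 0, 0, 0, 6, -1, np.float64(-0.1), np.float64(1.3), 0, 0, 0, 6, -1, np.float64(-0.3), np.float64(1.3), 0, 0, 0, 6, -1, np.float64(-0.4), np.float64(1.3), 0, 0, 0, 6, -1, np.float64(-0.6), np.float64(1.2), 0, 0, 0, 6] [55.8 19. ]
[-1, np.float64(-0.6), np.float64(1.2), 0, 0, 0, 6, -1, np.float64(-0.8), np.float64(1.1), 0, 0, 0, 6, -1, np.float64(-0.9), np.float64(1.0), 0, 0, 0, 6, -1, np.float64(-1.0), np.float64(0.8), 0, 0, 0, 6, -1, np.float64(-1.0), np.float64(0.8), 0, 0, 0, 6, -1, np.float64(-1.2), np.float64(0.7), 0, 0, 0, 6, -1, np.float64(-1.2), np.float64(0.5), 0, 0, 0, 6, -1, np.float64(-1.3), np.float64(0.5), 0, 0, 0, 6] [55.8 19. ]
```

Emit:
move_arm(steps=[-1, 1.2, 1.2, 0, 0, 0, 0, -1, 0.7, 0.7, 0, 0, 0, 0, -1, 1.3, 0.9, 0, 0, 0, 6, -1, 1.0, 0.9, 0, 0, 0, 6, -1, 0.8, 1.0, 0, 0, 0, 6, -1, 0.8, 1.0, 0, 0, 0, 6, -1, 0.7, 1.2, 0, 0, 0, 6, -1, 0.5, 1.2, 0, 0, 0, 6])

```text
t: 4.8
eef_pos: [0.6451, 0.0233, 0.1359]
tool_rot: [0.001, 0.769, 0.639, 0.001]
contact_force: [1.4, -0.2, -0.4]
gripper_width: -0.003
```

Run:
```python
from h import *
d=wrist('w3'); print(status.get_obs()['eef_pos'],status.get_obs()['contact_force'])
```

```text
[0.6455 0.0263 0.136 ] [ 1.0707  2.4133 -0.1001]
```

View pics/w3.png

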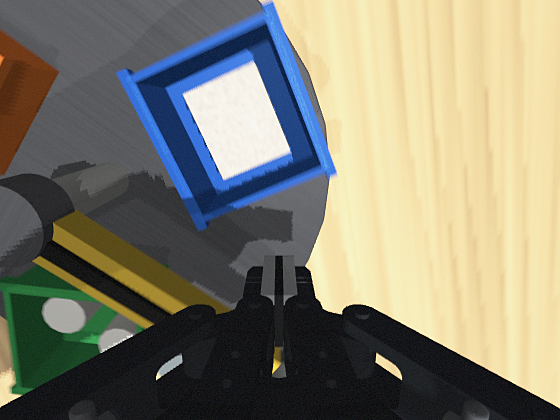

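Run:
```python
from h import *
d=save('scene','s3'); print(status.get_obs()['eef_pos'],status.get_obs()['contact_force'])
print(proj(d,list(status.get_obs()['eef_pos']-[0,0,.025])))
im=cv2.imread('pics/s3.png')[120:300,180:400]; cv2.imwrite('pics/s3c.png',cv2.resize(im,None,fx=3.2,fy=3.2,interpolation=cv2.INTER_CUBIC))
```

```text
[0.6448 0.0253 0.1358] [-0.5117  0.86    0.3394]
[255.3366 229.0821]
```

View pics/s3c.png

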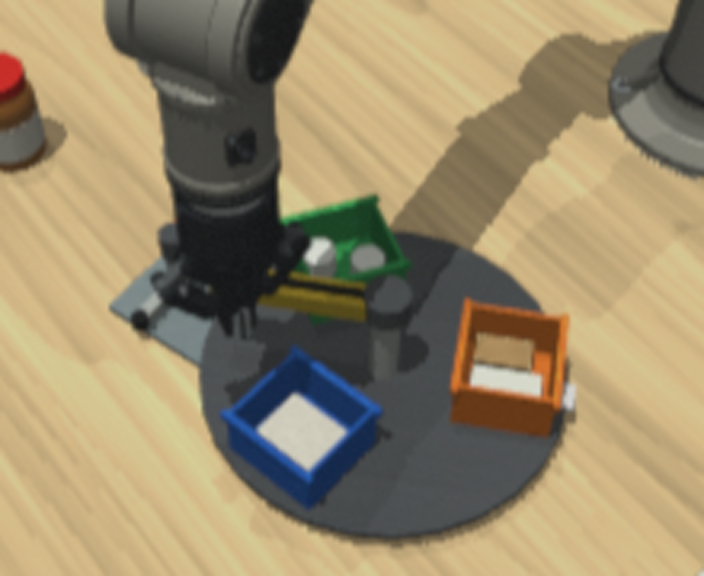

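Run:
```python
from h import *
d=cams.read_camera('wrist'); print(np.array(d['T_tool_cam']));d=dict(d);d['T']=d['T_tool_cam']
for z in [0,.01,.02,.025,.03,.04]: print(z,proj(d,[0,0,z]),proj(d,[.011,0,z]),proj(d,[-.011,0,z]))
s=cams.read_camera('scene');p=status.get_obs()['eef_pos'];print(p)
for z in [0,.01,.02,.025]:
    print(z,(proj(s,p-[0,0,z])-[180,120])*3.2)
c2=np.array([*C,.12]);u=np.array([.685,-.729,0])
for z in (.11,.134):
  c2[2]=z;print((proj(s,c2+.15*u)-[180,120])*3.2)
```

```text
[[ 0.0004 -0.9567 -0.291   0.0743]
 [ 1.      0.0007 -0.001  -0.0009]
 [ 0.0011 -0.291   0.9567 -0.1431]
 [ 0.      0.      0.      1.    ]]
0 [280.6842 272.6803] [280.737  251.2042] [280.6335 293.3064]
0.01 [280.5848 263.3095] [280.6326 242.8972] [280.5388 282.959 ]
0.02 [280.4962 254.9477] [280.5397 235.5012] [280.4542 273.706 ]
0.025 [280.4553 251.0956] [280.497  232.0991] [280.4151 269.4371]
0.03 [280.4165 247.4403] [280.4564 228.8739] [280.378  265.3826]
0.04 [280.3447 240.6627] [280.3814 222.9016] [280.3091 257.8553]
[0.6439 0.0222 0.1352]
0 [238.2476 328.4361]
0.01 [238.9396 335.7428]
0.02 [239.6208 342.9358]
0.025 [239.9574 346.4904]
[212.6242 288.5424]
[210.5456 270.8072]
```

Run:
```python
from h import *
im=cv2.imread('pics/w3.png')[220:400,200:360]; cv2.imwrite('pics/w3c.png',cv2.resize(im,None,fx=3.3,fy=3.3,interpolation=cv2.INTER_CUBIC))
im=cv2.imread('pics/s3.png')[160:250,220:300]; cv2.imwrite('pics/s3d.png',cv2.resize(im,None,fx=6.5,fy=6.5,interpolation=cv2.INTER_CUBIC))
```

```text
(no output)
```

View pics/w3c.png

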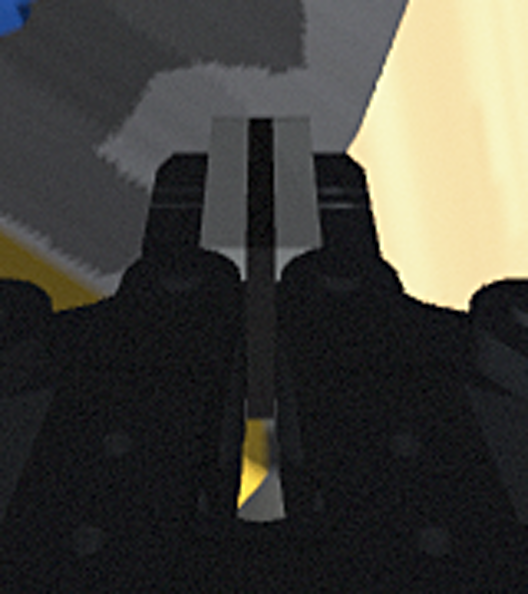

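View pics/s3d.png

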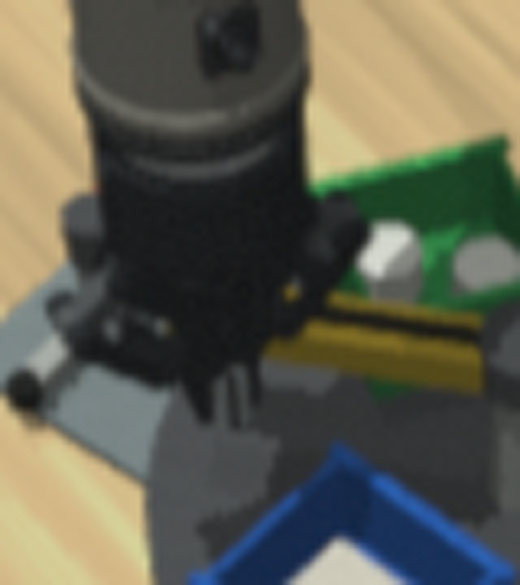

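Emit:
move_arm(steps=[-1, 0, 0, 3, 0, 0, 0, -1, -1.8, -2.1, 0, 0, 0, -7.2, -1, -1.8, -2.1, 0, 0, 0, -7.2, -1, -1.8, -2.1, 0, 0, 0, -7.2, -1, -1.8, -2.1, 0, 0, 0, -7.2, -1, 0, 0, -1, 0, 0, -7.2, -1, 0, 0, -2, 0, 0, 0, -1, 0, 0, 0, 0, 0, 0])

```text
t: 5.8
eef_pos: [0.5694, -0.0635, 0.133]
tool_rot: [-0.0, 0.93, 0.367, -0.002]
contact_force: [-0.2, 0.5, -0.6]
gripper_width: -0.003
```

Lower to about z = 0.112 and look at the tip's height from the scene camera.

Emit:
move_arm(steps=[-1, 0, 0, -1.0, 0, 0, 0, -1, 0, 0, -1.1, 0, 0, 0, -1, 0, 0, 0, 0, 0, 0])

```text
t: 6.1
eef_pos: [0.5704, -0.0625, 0.1121]
tool_rot: [-0.0, 0.93, 0.368, -0.001]
contact_force: [-0.1, -0.2, -0.0]
gripper_width: -0.002
```

Run:
```python
from h import *
d=save('scene','s4'); o=status.get_obs();print(o['eef_pos'],o['contact_force'])
im=cv2.imread('pics/s4.png')[160:250,220:310]; cv2.imwrite('pics/s4d.png',cv2.resize(im,None,fx=6.5,fy=6.5,interpolation=cv2.INTER_CUBIC))
wrist('w4')
```

```text
[ 0.5708 -0.0624  0.1128] [ 0.4014 -0.1309  0.4239]
```

View pics/s4d.png

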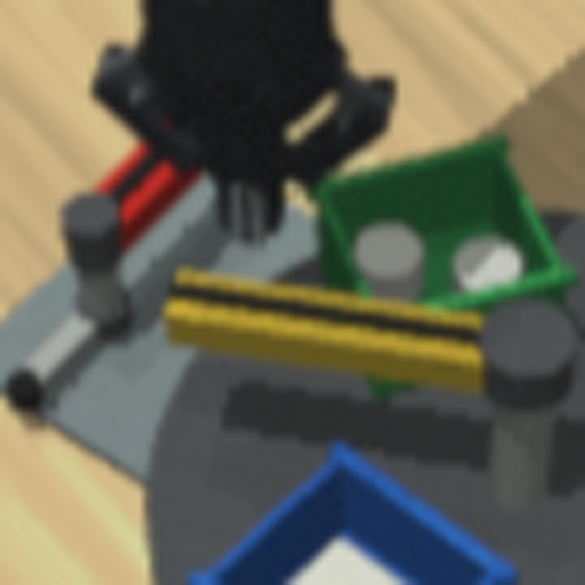

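View pics/w4.png

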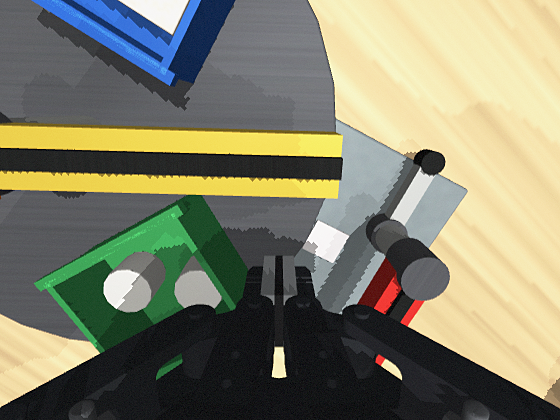

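Emit:
move_arm(steps=[-1, 1.1, 1.0, 0, 0, 0, 0, -1, 1.1, 1.0, 0, 0, 0, 0, -1, 0.7, 0.7, 0, 0, 0, 0, -1, 0, 0, 0, 0, 0, 0])

```text
t: 6.6
eef_pos: [0.602, -0.0329, 0.1139]
tool_rot: [-0.0, 0.929, 0.369, 0.001]
contact_force: [0.6, -0.3, 0.3]
gripper_width: 0.0
```

Run:
```python
from h import *
d=save('scene','s5'); o=status.get_obs();print(o['eef_pos'],o['contact_force'])
im=cv2.imread('pics/s5.png')[160:250,220:310]; cv2.imwrite('pics/s5d.png',cv2.resize(im,None,fx=6.5,fy=6.5,interpolation=cv2.INTER_CUBIC))
for z in [0,.01,.025]:
    print(z,(proj(d,o['eef_pos']-[0,0,z])-[220,160])*6.5)
wrist('w5')
```

```text
[ 0.6011 -0.0338  0.1136] [ 0.3548 -0.0363  0.6197]
0 [234.9222 303.6206]
0.01 [236.1663 318.3807]
0.025 [237.9982 340.1159]
```

View pics/s5d.png

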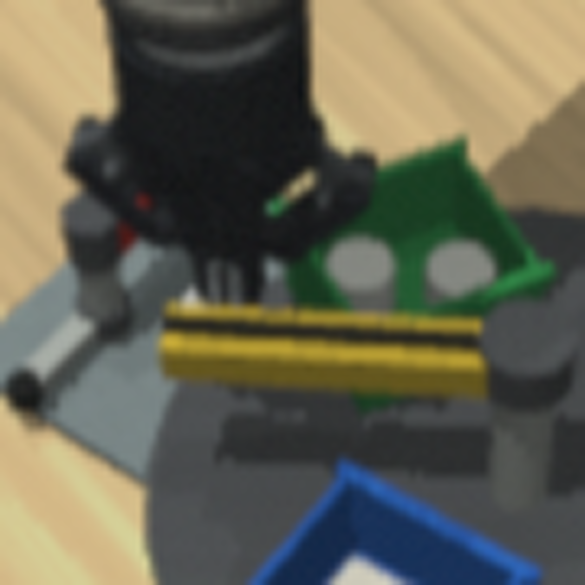

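View pics/w5.png

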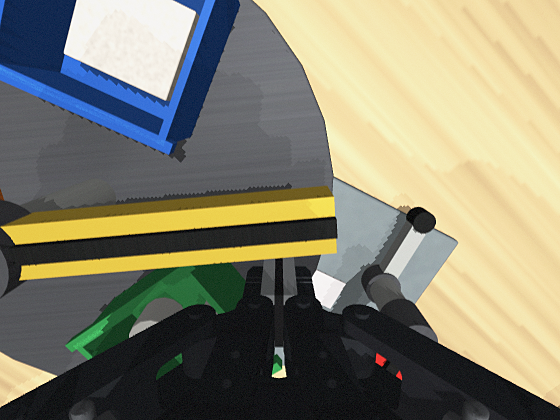

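Run:
```python
from h import *
a0=-.73; path=[]
for i in range(1,23): path.append((P(a0+np.radians(6*i)),6+(i<=5)))
rows([.602,-.033],path)
```

```text
[-1, np.float64(1.1), np.float64(0.8), 0, 0, 0, 7, -1, np.float64(0.9), np.float64(1.0), 0, 0, 0, 7, -1, np.float64(0.8), np.float64(1.0), 0, 0, 0, 7, -1, np.float64(0.7), np.float64(1.2), 0, 0, 0, 7, -1, np.float64(0.6), np.float64(1.2), 0, 0, 0, 7, -1, np.float64(0.4), np.float64(1.2), 0, 0, 0, 6, -1, np.float64(0.3), np.float64(1.3), 0, 0, 0, 6, -1, np.float64(0.2), np.float64(1.4), 0, 0, 0, 6] [54.8 19.2]
[-1, np.float64(0.0), np.float64(1.3), 0, 0, 0, 6, -1, np.float64(-0.1), np.float64(1.3), 0, 0, 0, 6, -1, np.float64(-0.3), np.float64(1.3), 0, 0, 0, 6, -1, np.float64(-0.3), np.float64(1.3), 0, 0, 0, 6, -1, np.float64(-0.6), np.float64(1.2), 0, 0, 0, 6, -1, np.float64(-0.6), np.float64(1.2), 0, 0, 0, 6, -1, np.float64(-0.8), np.float64(1.1), 0, 0, 0, 6, -1, np.float64(-0.8), np.float64(1.0), 0, 0, 0, 6] [54.8 19.2]
[-1, np.float64(-1.0), np.float64(0.9), 0, 0, 0, 6, -1, np.float64(-1.0), np.float64(0.8), 0, 0, 0, 6, -1, np.float64(-1.2), np.float64(0.7), 0, 0, 0, 6, -1, np.float64(-1.2), np.float64(0.6), 0, 0, 0, 6, -1, np.float64(-1.2), np.float64(0.4), 0, 0, 0, 6, -1, np.float64(-1.3), np.float64(0.3), 0, 0, 0, 6] [54.8 19.2]
```

Emit:
move_arm(steps=[-1, 1.1, 0.8, 0, 0, 0, 7, -1, 0.9, 1.0, 0, 0, 0, 7, -1, 0.8, 1.0, 0, 0, 0, 7, -1, 0.7, 1.2, 0, 0, 0, 7, -1, 0.6, 1.2, 0, 0, 0, 7, -1, 0.4, 1.2, 0, 0, 0, 6, -1, 0.3, 1.3, 0, 0, 0, 6, -1, 0.2, 1.4, 0, 0, 0, 6])

```text
t: 7.5
eef_pos: [0.651, 0.054, 0.1136]
tool_rot: [0.001, 0.667, 0.745, -0.0]
contact_force: [1.1, -1.0, -0.1]
gripper_width: -0.0
```

Run:
```python
from h import *
wrist('w6'); o=status.get_obs();print(o['eef_pos'],o['contact_force'],o['q'])
```

```text
[0.6507 0.0579 0.1137] [-0.0893  1.7625  0.7242] [ 0.2535  0.643  -0.6249  1.6757  0.4393  0.9659 -0.4119]
```

View pics/w6.png

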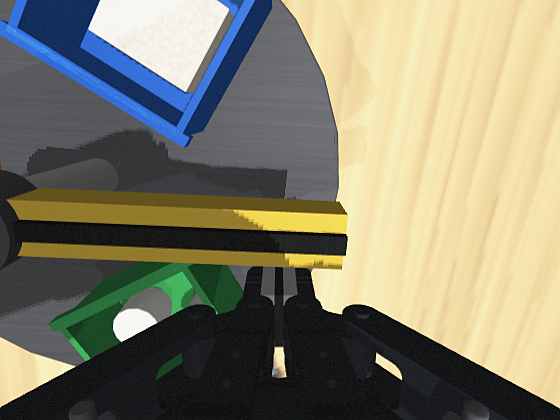

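Pushing works: the arm (rows 190–270, end at column 345) lies flat against the fingertip. Continue.

Emit:
move_arm(steps=[-1, 0.0, 1.3, 0, 0, 0, 6, -1, -0.1, 1.3, 0, 0, 0, 6, -1, -0.3, 1.3, 0, 0, 0, 6, -1, -0.3, 1.3, 0, 0, 0, 6, -1, -0.6, 1.2, 0, 0, 0, 6, -1, -0.6, 1.2, 0, 0, 0, 6, -1, -0.8, 1.1, 0, 0, 0, 6, -1, -0.8, 1.0, 0, 0, 0, 6])

```text
t: 8.35
eef_pos: [0.6157, 0.1521, 0.1137]
tool_rot: [0.001, 0.307, 0.952, 0.0]
contact_force: [1.0, -0.8, 1.3]
gripper_width: 0.001
```

Run:
```python
from h import *
wrist('w7'); o=status.get_obs();print(o['eef_pos'],o['contact_force'],o['q'])
```

```text
[0.6136 0.1544 0.1136] [-0.8817  0.9741 -0.0493] [ 0.2323  0.6783 -0.8247  1.7179  0.576   1.0056  0.1529]
```

View pics/w7.png

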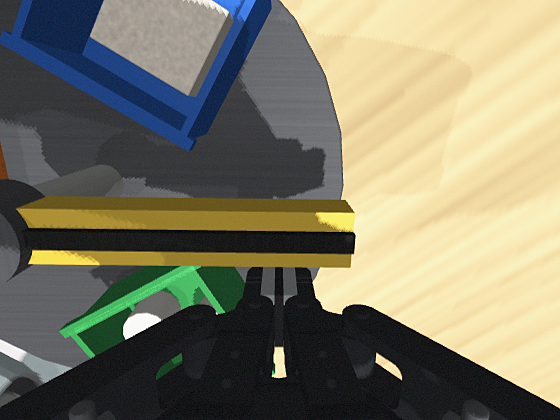

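Emit:
move_arm(steps=[-1, -1.0, 0.9, 0, 0, 0, 6, -1, -1.0, 0.8, 0, 0, 0, 6, -1, -1.2, 0.7, 0, 0, 0, 6, -1, -1.2, 0.6, 0, 0, 0, 6, -1, -1.2, 0.4, 0, 0, 0, 6, -1, -1.3, 0.3, 0, 0, 0, 6, -1, 0, 0, 0, 0, 0, 0])

```text
t: 9.1
eef_pos: [0.5447, 0.1893, 0.1133]
tool_rot: [-0.001, -0.002, 1.0, -0.0]
contact_force: [-0.3, 0.1, -0.1]
gripper_width: -0.003
```

Run:
```python
from h import *
d=wrist('w8'); o=status.get_obs();print(o['eef_pos'],o['tool_rot'],o['q']); look(d,'wrist',['pusharm_end','deck'])
for c in ['top','scene']:
    d=save(c,c+'8'); look(d,c,Z)
im=cv2.imread('pics/top8.png')[140:290,190:370]; cv2.imwrite('pics/t8.png',cv2.resize(im,None,fx=4,fy=4,interpolation=cv2.INTER_CUBIC))
```

```text
[0.5458 0.189  0.1134] [-0.0004  0.0002  1.     -0.0002] [ 0.2779  0.6661 -0.9878  1.8461  0.6598  0.9999  0.578 ]
pusharm_end 0.56 [214.3 342. ] [0.5128 0.2166]
deck 0.74 [178.9 124.7] [0.5223 0.0703]
stand 0.71 [218.4 267.4] [0.5273 0.0687]
deck 0.8 [220.2 267. ] [0.5213 0.0701]
orange_index 0.88 [214.5 319. ] [ 0.5352 -0.1003]
white_mark 0.6 [205.3 317.2] [ 0.5674 -0.0963]
pusharm_end 0.81 [217.9 216.1] [0.5206 0.2211]
brake_pivot 0.81 [189.5 328.9] [ 0.6098 -0.1298]
lever_end 0.61 [217.6 339.2] [ 0.5201 -0.1602]
stand 0.98 [240.3 299.7] [0.524  0.0677]
deck 0.62 [243.5 296. ] [0.5395 0.07  ]
orange_index 0.87 [201.9 264.6] [ 0.5347 -0.092 ]
white_mark 0.9 [213.1 252.5] [ 0.5817 -0.0907]
pusharm_end 0.75 [251.4 341.5] [0.5158 0.2168]
brake_pivot 0.7 [195.2 232. ] [ 0.6176 -0.138 ]
```

View pics/w8.png

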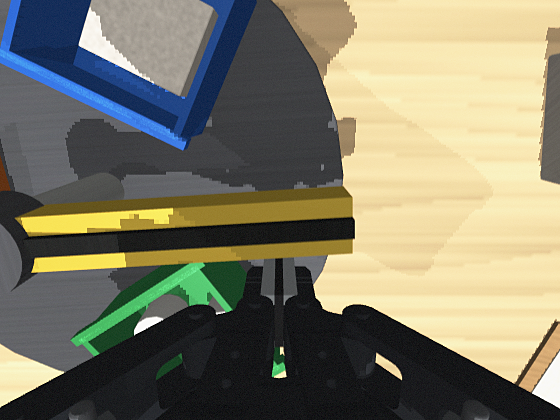

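View pics/t8.png

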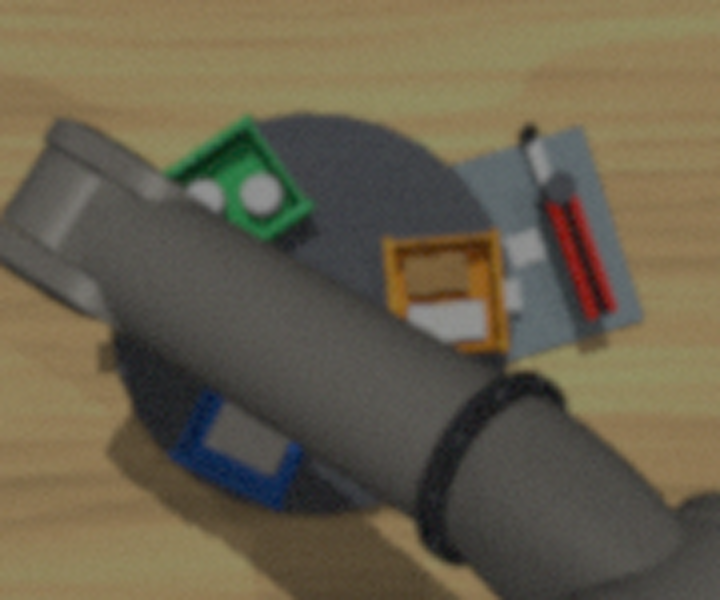

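Run:
```python
from h import *
rows([.5458,.189],[(P(1.62+i*.043,.122,.0245),4) for i in (1,2,3,4)])
```

```text
[-1, np.float64(-0.8), np.float64(0.2), 0, 0, 0, 4, -1, np.float64(-0.5), np.float64(0.0), 0, 0, 0, 4, -1, np.float64(-0.6), np.float64(0.0), 0, 0, 0, 4, -1, np.float64(-0.5), np.float64(0.0), 0, 0, 0, 4] [52.2 19.1]
```

Emit:
move_arm(steps=[-1, -0.8, 0.2, 0, 0, 0, 3, -1, -0.5, 0.0, 0, 0, 0, 3, -1, -0.6, 0, 0, 0, 0, 3, -1, -0.5, 0, 0, 0, 0, 3, -1, 0, 0, 0, 0, 0, 0])

```text
t: 10.55
eef_pos: [0.5218, 0.1917, 0.1135]
tool_rot: [-0.0, -0.107, 0.994, 0.0]
contact_force: [-0.4, 0.2, 0.3]
gripper_width: 0.002
```

Run:
```python
from h import *
d=wrist('w9'); o=status.get_obs();print(o['eef_pos'],o['tool_rot'],o['q']); look(d,'wrist',['pusharm_end','deck'])
for c in ['top','scene']:
    d=save(c,c+'9'); look(d,c,['orange_index','white_mark','pusharm_end'])
im=cv2.imread('pics/scene9.png')[170:270,210:330]; cv2.imwrite('pics/s9c.png',cv2.resize(im,None,fx=6,fy=6,interpolation=cv2.INTER_CUBIC))
im=cv2.imread('pics/top9.png')[140:290,190:370]; cv2.imwrite('pics/t9.png',cv2.resize(im,None,fx=4,fy=4,interpolation=cv2.INTER_CUBIC))
```

```text
[0.5221 0.1915 0.1135] [-0.0001 -0.1059  0.9944 -0.    ] [ 0.31    0.6621 -1.0475  1.8951  0.6864  0.9976  0.7356]
pusharm_end 0.71 [228.8 345.3] [0.4909 0.2151]
deck 0.67 [176.8 125.4] [0.5232 0.0713]
orange_index 0.97 [205.9 317.4] [ 0.5634 -0.0957]
white_mark 0.59 [203.3 317. ] [ 0.574  -0.0958]
pusharm_end 0.8 [224.8 218.2] [0.4993 0.2147]
orange_index 0.74 [204.6 257.1] [ 0.5591 -0.0971]
white_mark 0.97 [210.  255.6] [ 0.5673 -0.095 ]
pusharm_end 0.8 [247.3 344.1] [0.5023 0.2118]
```

View pics/s9c.png

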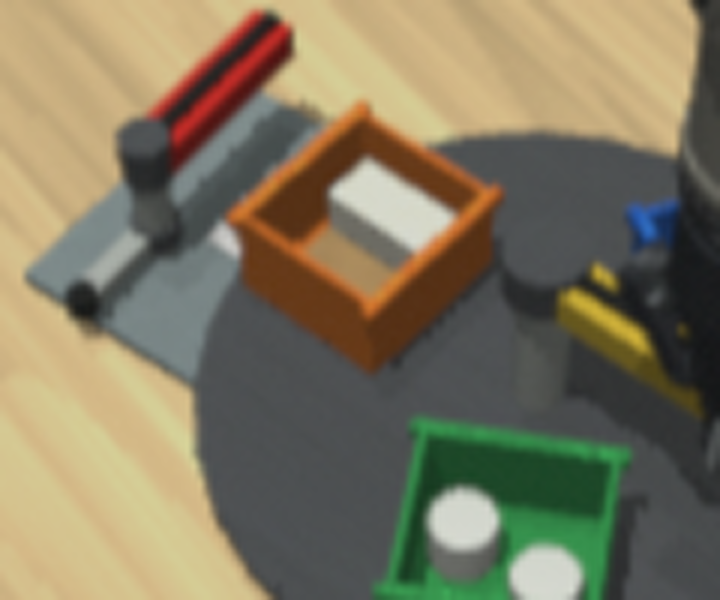

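View pics/t9.png

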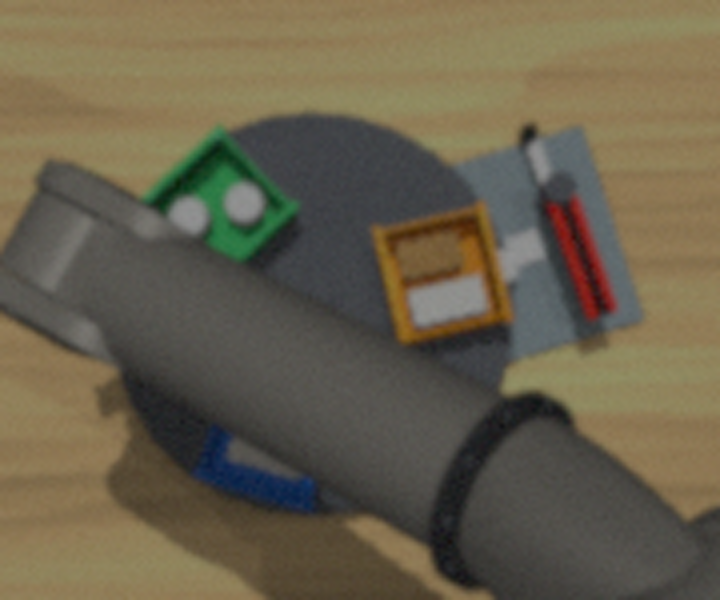

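Emit:
move_arm(steps=[-1, -0.5, -0.1, 0, 0, 0, 3, -1, 0, 0, 0, 0, 0, 0, -1, 1.5, 0.3, 0, 0, 0, 0, -1, 0.5, 0, 3, 0, 0, 0, -1, 0, 0, 4, 0, 0, -5, -1, 1, -4, 2, 0, 0, -8, -1, 1.0, -4, 4, 0, 0, -8, -1, 1.0, -4, 4, 0, 0, -8])

```text
t: 11.9
eef_pos: [0.5644, 0.0825, 0.2741]
tool_rot: [-0.0, 0.123, 0.992, -0.0]
contact_force: [1.8, -0.2, -0.6]
gripper_width: -0.001
```

Emit:
move_arm(steps=[-1, 1, -4, 3, 0, 0, -8, -1, 1, -4, 2, 0, 0, -8, -1, 1, -4, 2, 0, 0, -8, -1, 0, -3, 0, 0, 0, -8, -1, 0, 0, 0, 0, 0, -8, -1, 0, 0, 0, 0, 0, 0])

```text
t: 12.5
eef_pos: [0.5943, -0.0664, 0.3426]
tool_rot: [-0.0, 0.454, 0.891, -0.0]
contact_force: [-0.1, 0.7, 0.2]
gripper_width: 0.001
```

Run:
```python
from h import *
d=wrist('w10'); o=status.get_obs();print(o['eef_pos'],o['tool_rot'],o['q']); look(d,'wrist',Z)
```

```text
[ 0.5943 -0.065   0.3426] [-0.0001  0.4514  0.8923 -0.    ] [ 0.6805  0.3987 -0.9111  1.5569  0.3202  1.344   0.369 ]
stand 0.71 [ 47.1 296.1] [0.523  0.0696]
deck 0.56 [ 49.2 299.5] [0.5282 0.0702]
orange_index 0.59 [170.6 248.8] [ 0.5646 -0.0963]
white_mark 0.97 [168.2 257.1] [ 0.5728 -0.0901]
brake_pivot 0.74 [221.  262.2] [ 0.614  -0.1307]
lever_end 0.97 [196.5 182.7] [ 0.5145 -0.1628]
```

View pics/w10.png

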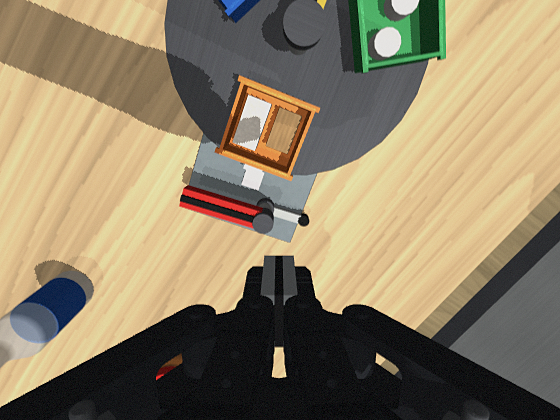

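Run:
```python
from h import *
im=cv2.imread('pics/w10.png')[130:230,200:300]; cv2.imwrite('pics/w10c.png',cv2.resize(im,None,fx=6,fy=6,interpolation=cv2.INTER_CUBIC))
```

```text
(no output)
```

View pics/w10c.png

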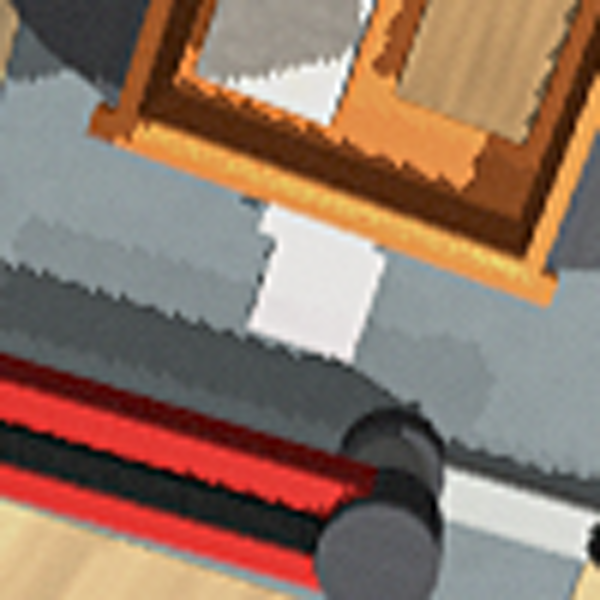

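Run:
```python
from h import *
import json
d=wrist('w11'); o=status.get_obs(); print(o['eef_pos'])
f=lambda x,y,z: ray(d,(130+(y+.5)/6-.5,200+(x+.5)/6-.5),z)[:2]
TL,TR,BL,BR=[f(*p,.012) for p in((272,238),(387,260),(248,328),(353,360))]
print('mark',TL,TR,BL,BR,'w',np.linalg.norm(TL-TR),np.linalg.norm(BL-BR),'l',np.linalg.norm(TL-BL),np.linalg.norm(TR-BR))
m=(TL+TR+BL+BR)/4
for p,q in((TL,BL),(TR,BR)): v=q-p; print('yaw side',np.arctan2(v[0],-v[1]))
v=TR-TL; print('yaw top',np.arctan2(v[1],v[0])); v=BR-BL; print(np.arctan2(v[1],v[0]))
for c in ((.525,.067),(.524,.069),(.527,.068)):
    v=m-c; print(c,'yaw mark ctr',np.arctan2(v[0],-v[1]),np.linalg.norm(v))
t=f(260,231,.03); t2=f(262,205,.03); print('tab',t,t2)
# rim corners: orange front rim
a=f(95,128,.085); b=f(550,295,.085); v=b-a; print('bin front yaw',np.arctan2(v[1],v[0]),np.linalg.norm(v),a,b)
for c in ((.525,.067),(.524,.069),(.527,.068)):
    v=t-c; print('tab corner ang',np.arctan2(v[0],-v[1]),np.linalg.norm(v),'-> yaw', np.arctan2(v[0],-v[1])+np.arctan2(13,170))
    v=(a+b)/2-c; print('bin',np.arctan2(v[0],-v[1]),np.linalg.norm(v))
```

```text
[ 0.5944 -0.0649  0.3425]
mark [ 0.56   -0.0998] [ 0.5849 -0.0879] [ 0.5677 -0.1211] [ 0.5925 -0.1126] w 0.027661993642021092 0.02625501205111846 l 0.02267114690126536 0.025800218070433128
yaw side 0.3486090434950996
yaw side 0.2986344289494216
yaw top 0.4428691091483853
0.32981920424110434
(0.525, 0.067) yaw mark ctr 0.28921090887504475 0.17981971515492473
(0.524, 0.069) yaw mark ctr 0.2913429421641707 0.18202226328532797
(0.527, 0.068) yaw mark ctr 0.2769915436585454 0.18022124689546637
tab [ 0.5564 -0.0965] [ 0.5534 -0.0913]
bin front yaw 0.27871610521408624 0.09604978845113135 [ 0.5178 -0.0878] [ 0.6102 -0.0614]
tab corner ang 0.19005467713427862 0.16646708532171667 -> yaw 0.26637672587929406
bin 0.2686909958941713 0.14688482983815057
tab corner ang 0.1936376815072305 0.1686210680951224 -> yaw 0.26995973025224596
bin 0.2715967042080632 0.1490791672605863
tab corner ang 0.17716926927547302 0.16708512474516085 -> yaw 0.25349131802048847
bin 0.2538011263245152 0.14733434211962532
```

Emit:
move_arm(steps=[-1, 0, 0, -4, 0, 0, 0, -1, 0, 0, -4, 0, 0, 0, -1, 0, 0, -4, 0, 0, 0, -1, 0, 0, 0, 0, 0, 0])

```text
t: 13.35
eef_pos: [0.5909, -0.0659, 0.2174]
tool_rot: [-0.004, 0.452, 0.892, -0.002]
contact_force: [-0.4, -0.2, -0.9]
gripper_width: -0.001
```

Run:
```python
from h import *
d=wrist('w12'); o=status.get_obs();print(o['eef_pos']);np.save('d12.npy',d['T'])
p=proj(d,[.572,-.1,.012]).astype(int);print(p, d['T'][:3,3], d['mtx'][0][0])
x0,y0=max(p[0]-60,0),max(p[1]-60,0)
im=cv2.imread('pics/w12.png')[y0:y0+120,x0:x0+120]; cv2.imwrite('pics/w12c.png',cv2.resize(im,None,fx=5,fy=5,interpolation=cv2.INTER_CUBIC));print(x0,y0)
```

```text
[ 0.5929 -0.0654  0.2208]
[247 198] [ 0.5475 -0.0059  0.361 ] 336.05493906638037
187 138
```

View pics/w12c.png

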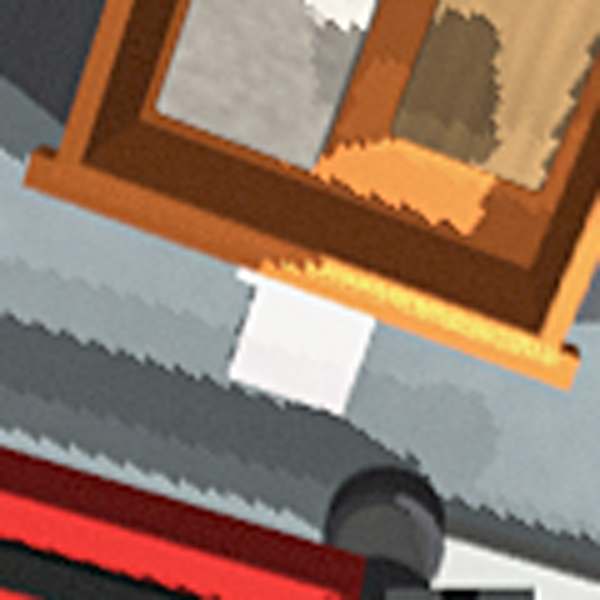

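Emit:
move_arm(steps=[-1, -0.7, 3.2, 0, 0, 0, 8.5, -1, -0.7, 3.2, 0, 0, 0, 8.5, -1, -0.7, 3.3, 0, 0, 0, 8.5, -1, -0.7, 3.3, 0, 0, 0, 8.5, -1, -0.7, 3.3, 0, 0, 0, 8.5, -1, -0.7, 3.3, 0, 0, 0, 8.5, -1, -0.7, 3.2, 0, 0, 0, 8.5, -1, -0.7, 3.2, 0, 0, 0, 8.5])

```text
t: 14.2
eef_pos: [0.5396, 0.1966, 0.2258]
tool_rot: [0.002, -0.126, 0.992, 0.0]
contact_force: [0.2, 0.0, -0.9]
gripper_width: -0.002
```

Emit:
move_arm(steps=[-1, 0, 0, -2.5, 0, 0, 0, -1, 0, 0, -3, 0, 0, 0, -1, 0, 0, -3, 0, 0, 0, -1, 0, 0, -2.2, 0, 0, 0, -1, 0, 0, 0, 0, 0, 0, -1, 0, 0, 0, 0, 0, 0])

```text
t: 14.8
eef_pos: [0.5399, 0.1955, 0.1178]
tool_rot: [0.001, -0.123, 0.992, 0.0]
contact_force: [-0.3, 0.3, -0.1]
gripper_width: 0.0
```

Run:
```python
from h import *
d=wrist('w13'); o=status.get_obs();print(o['eef_pos'],o['tool_rot'],2*np.arctan2(o['tool_rot'][2],o['tool_rot'][1])-np.pi/2)
```

```text
[0.54   0.1957 0.1182] [ 0.0017 -0.1235  0.9923  0.0005] 1.8185124217323487
```

View pics/w13.png

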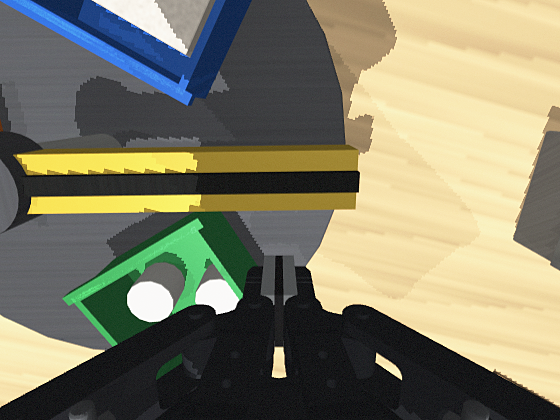

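Emit:
move_arm(steps=[-1, -1, -0.2, -0.5, 0, 0, 1, -1, -0.7, -0.2, 0, 0, 0, 1, -1, -0.5, -0.1, 0, 0, 0, 0, -1, -0.3, -0.1, 0, 0, 0, 0, -1, 0, 0, 0, 0, 0, 0, -1, 0, 0, 0, 0, 0, 0])

```text
t: 15.45
eef_pos: [0.5134, 0.1885, 0.1106]
tool_rot: [-0.0, -0.141, 0.99, -0.0]
contact_force: [-0.1, -0.1, -0.4]
gripper_width: -0.004
```

Run:
```python
from h import *
d=wrist('w14'); o=status.get_obs();print(o['eef_pos'],o['contact_force'],2*np.arctan2(o['tool_rot'][2],o['tool_rot'][1])-np.pi/2)
```

```text
[0.5135 0.1885 0.1106] [-0.6289 -0.0219  0.1587] 1.8534613684532637
```

Emit:
move_arm(steps=[-1, 1.5, 0.4, 0, 0, 0, 0, -1, 0.5, 0, 4, 0, 0, 0, -1, 0, -1, 4, 0, 0, -8, -1, 1, -4, 3, 0, 0, -8, -1, 1, -4, 3, 0, 0, -8, -1, 1.1, -4, 2.5, 0, 0, -8, -1, 1.1, -4, 2.5, 0, 0, -8, -1, 1.1, -4, 0, 0, 0, -8])

```text
t: 16.3
eef_pos: [0.588, -0.0168, 0.3034]
tool_rot: [0.003, 0.277, 0.961, 0.001]
contact_force: [0.3, 0.2, -0.2]
gripper_width: -0.003
```

Emit:
move_arm(steps=[-1, 1.1, -4, 0, 0, 0, -8, -1, 1.1, -4, 0, 0, 0, -8, -1, 1.1, -4, 0, 0, 0, -6, -1, 0, -4, 0, 0, 0, 0, -1, 0, 0, 0, 0, 0, 0, -1, 0, 0, 0, 0, 0, 0])

```text
t: 16.9
eef_pos: [0.6188, -0.1768, 0.2988]
tool_rot: [-0.001, 0.453, 0.891, 0.0]
contact_force: [0.5, 1.3, 0.8]
gripper_width: -0.001
```

Run:
```python
from h import *
d=wrist('w15'); o=status.get_obs();print(o['eef_pos'],o['q']);np.save('d15.npy',d['T']); look(d,'wrist',Z)
p=proj(d,[.572,-.1,.012]).astype(int);print(p, d['T'][:3,3])
x0,y0=max(p[0]-60,0),max(p[1]-60,0)
im=cv2.imread('pics/w15.png')[y0:y0+120,x0:x0+120]; cv2.imwrite('pics/w15c.png',cv2.resize(im,None,fx=5,fy=5,interpolation=cv2.INTER_CUBIC));print(x0,y0)
```

```text
[ 0.619  -0.175   0.2992] [ 0.7786  0.507  -0.8714  1.5093  0.3936  1.3098  0.4997]
orange_index 0.73 [ 89.1 286.6] [ 0.5688 -0.0939]
white_mark 0.59 [ 89.5 290.4] [ 0.5725 -0.0906]
brake_pivot 0.72 [143.  302.3] [ 0.6153 -0.1303]
lever_end 0.72 [107.5 207.3] [ 0.5136 -0.1595]
[285  95] [ 0.5743 -0.1167  0.442 ]
225 35
```

View pics/w15c.png

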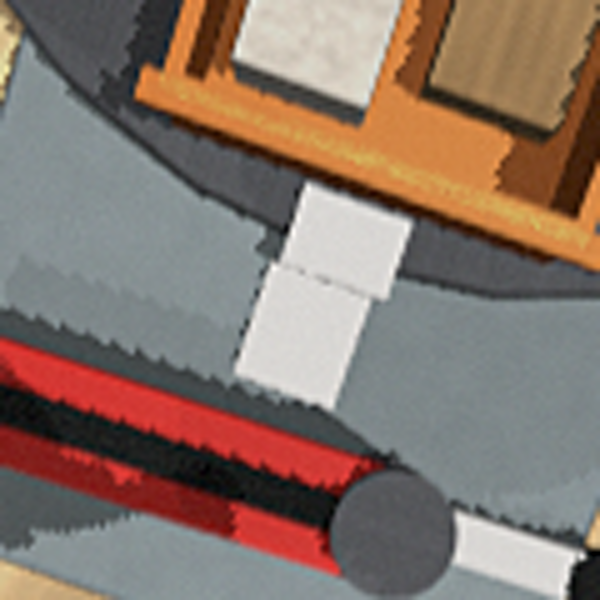

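View pics/w15.png

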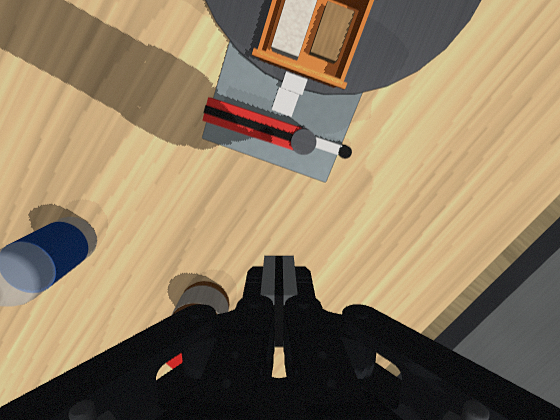

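Run:
```python
from h import *
d=dict(cams.read_camera('wrist'));d['T']=np.load('d15.npy')
f=lambda p,z: ray(d,(35+(p[1]+.5)/5-.5,225+(p[0]+.5)/5-.5),z)[:2]
t=np.array([f(p,.03) for p in((308,183),(412,215),(386,298),(283,260))]); m=np.array([f(p,.012) for p in((272,262),(372,296),(332,408),(236,373))])
for q in (t,m):
    print(q.mean(0),[np.linalg.norm(q[i]-q[(i+1)%4]) for i in range(4)])
    for i,j in((0,3),(1,2)): v=q[j]-q[i]; print('yaw side',np.arctan2(v[0],-v[1]))
    for c in((.525,.067),(.524,.069),(.527,.068)):
        v=q.mean(0)-c; print(np.arctan2(v[0],-v[1]),np.linalg.norm(v))
```

```text
[ 0.5714 -0.0831] [np.float64(0.024795712269338147), np.float64(0.018817260880922556), np.float64(0.02530447220151617), np.float64(0.017425371994010893)]
yaw side 0.29966250011612744
yaw side 0.3285176638837306
0.30004553721398947 0.15708934937811636
0.302331821771549 0.1592959754773525
0.2860346401814745 0.15746900073145959
[ 0.5757 -0.1055] [np.float64(0.025410119654319517), np.float64(0.027747602136302334), np.float64(0.025019641875212224), np.float64(0.027059597588892533)]
yaw side 0.29840150700110235
yaw side 0.2845447438284598
0.2859881322368513 0.17979919377243608
0.2881594038081133 0.18200049509907476
0.2737748598061225 0.1802078060565385
```

Emit:
move_arm(steps=[-1, -1.9, 3.8, 0, 0, 0, -8.4, -1, -1.9, 3.8, 0, 0, 0, -8.4, -1, -1.9, 3.8, 0, 0, 0, -8.4, -1, -1.9, 3.8, 0, 0, 0, -8.4, -1, -1.9, 3.8, 0, 0, 0, -8.4, -1, -1.9, 3.8, 0, 0, 0, -8.4, -1, -1.9, 3.8, 0, 0, 0, -8.4, -1, -1.9, 3.8, 0, 0, 0, -8.4])

```text
t: 18.15
eef_pos: [0.466, 0.1298, 0.2997]
tool_rot: [0.0, 0.872, 0.49, 0.0]
contact_force: [0.5, 0.0, -0.2]
gripper_width: -0.001
```

Emit:
move_arm(steps=[-1, -1.7, 3.8, 0, 0, 0, -8.4, -1, 0, 0, -2, 0, 0, -8.4, -1, 0, 0, -2, 0, 0, -8.4, -1, 0, 0, -3, 0, 0, -8.4, -1, 0, 0, -3, 0, 0, -8.4, -1, 0, 0, 0, 0, 0, 0])

```text
t: 18.75
eef_pos: [0.4482, 0.1639, 0.1964]
tool_rot: [0.001, 0.989, 0.15, -0.003]
contact_force: [-0.4, 0.2, -0.2]
gripper_width: -0.005
```

Run:
```python
from h import *
d=wrist('w16'); o=status.get_obs();print(o['eef_pos'],o['q'],2*np.arctan2(o['tool_rot'][2],o['tool_rot'][1])-np.pi/2)
```

```text
[0.4495 0.1648 0.1985] [ 0.1682  0.2754 -0.7487  2.004   0.2285  0.9493 -1.9609] -1.2643093780310206
```

View pics/w16.png

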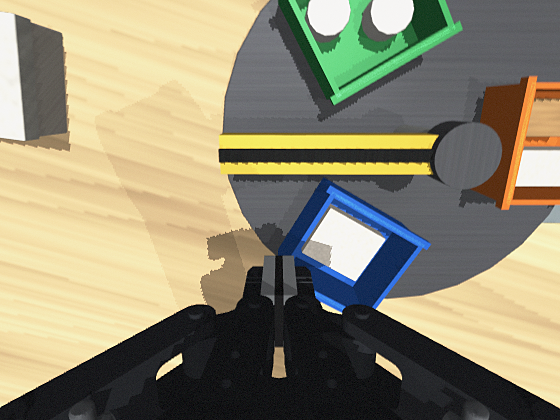

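Emit:
move_arm(steps=[-1, 0, 0, -2.5, 0, 0, 0, -1, 0, 0, -3, 0, 0, 0, -1, 0, 0, -2.5, 0, 0, 0, -1, 0, 0, -0.5, 0, 0, 0, -1, 0, 0, 0, 0, 0, 0, -1, 0, 0, 0, 0, 0, 0])

```text
t: 19.4
eef_pos: [0.452, 0.1657, 0.1162]
tool_rot: [-0.0, 0.989, 0.151, 0.001]
contact_force: [0.7, 0.2, 0.4]
gripper_width: -0.005
```

Run:
```python
from h import *
d=wrist('w17'); o=status.get_obs();print(o['eef_pos'])
```

```text
[0.452  0.1656 0.1162]
```

View pics/w17.png

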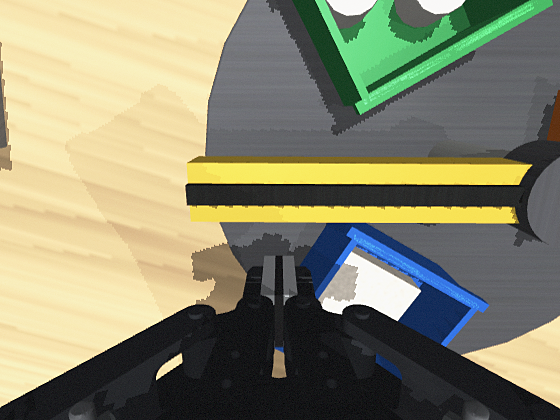

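Emit:
move_arm(steps=[-1, 0.8, 0.2, -0.3, 0, 0, 0, -1, 0.7, 0.2, 0, 0, 0, 0, -1, 0, 0, 0, 0, 0, 0, -1, 0, 0, 0, 0, 0, 0])

```text
t: 19.85
eef_pos: [0.466, 0.1691, 0.1115]
tool_rot: [-0.0, 0.989, 0.15, 0.0]
contact_force: [-0.7, -0.1, 0.0]
gripper_width: 0.001
```

```bash
cat >> h.py <<'E'
def edge(name):
    im=cv2.imread('pics/'+name+'.png').astype(int); B,G,Rr=im[...,0],im[...,1],im[...,2]
    y=(Rr>90)&(G>70)&(B<.55*Rr)&(G>.7*Rr)
    out=[]
    for lo,hi in((200,230),(330,360),(400,430)):
        e=[np.where(y[100:320,c])[0].max()+100 for c in range(lo,hi) if y[100:320,c].any()]
        out.append(round(float(np.mean(e)),2) if e else None)
    return out
E
python3 - <<'E'
from h import *
print(edge('w17'))
d=wrist('w18'); o=status.get_obs();print(o['eef_pos'],o['contact_force']); print(edge('w18'))
E
```

```text
[221.0, 222.0, 222.0]
[0.4657 0.169  0.1114] [ 0.1829 -0.2398 -0.7367]
[259.0, 259.0, 259.57]
```

View pics/w18.png

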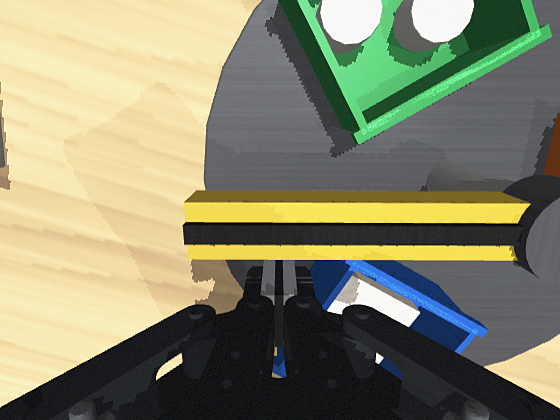

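Run:
```python
from h import *
for n in ('w6','w7','w8','w9','w14','w13'): print(n,edge(n))
```

```text
w6 [263.47, 258.33, None]
w7 [265.33, 261.72, None]
w8 [261.07, 253.3, None]
w9 [266.0, 261.13, None]
w14 [269.03, 266.17, None]
w13 [210.53, 205.21, None]
```

Emit:
move_arm(steps=[-1, 0.2, 0.1, 0, 0, 0, 0, -1, 0, 0, 0, 0, 0, 0, -1, 0, 0, 0, 0, 0, 0])

```text
t: 20.2
eef_pos: [0.4677, 0.17, 0.1114]
tool_rot: [0.0, 0.989, 0.151, -0.0]
contact_force: [0.3, 0.0, 0.3]
gripper_width: -0.001
```

Run:
```python
from h import *
d=wrist('w19'); o=status.get_obs();print(o['eef_pos'],o['contact_force']); print(edge('w19'))
```

```text
[0.4676 0.17   0.1114] [ 0.2691  0.2397 -0.5759]
[263.0, 263.0, 263.9]
```

Emit:
move_arm(steps=[-1, 0.2, 0, 0, 0, 0, 0, -1, 0, 0, 0, 0, 0, 0, -1, 0, 0, 0, 0, 0, 0])

```text
t: 20.55
eef_pos: [0.4698, 0.1699, 0.1114]
tool_rot: [-0.0, 0.989, 0.15, 0.0]
contact_force: [0.2, -0.7, 0.4]
gripper_width: -0.003
```

Run:
```python
from h import *
d=wrist('w20'); o=status.get_obs();print(o['eef_pos'],o['contact_force']); print(edge('w20'))
```

```text
[0.4697 0.17   0.1114] [0.3403 0.0574 0.0598]
[267.73, 267.47, 268.0]
```

Emit:
move_arm(steps=[-1, 0.1, 0, 0, 0, 0, 0, -1, 0, 0, 0, 0, 0, 0, -1, 0, 0, 0, 0, 0, 0])

```text
t: 20.9
eef_pos: [0.4706, 0.1699, 0.1114]
tool_rot: [0.0, 0.989, 0.15, -0.0]
contact_force: [-0.6, -0.4, 0.1]
gripper_width: -0.003
```

Run:
```python
from h import *
d=wrist('w21'); o=status.get_obs();print(o['eef_pos'],o['contact_force']); print(edge('w21'))
```

```text
[0.4706 0.1699 0.1113] [-1.5633 -0.0458 -1.3495]
[269.0, 269.0, 270.0]
```

Emit:
move_arm(steps=[-1, 0.1, 0.1, 0, 0, 0, 0, -1, 0, 0, 0, 0, 0, 0, -1, 0, 0, 0, 0, 0, 0])

```text
t: 21.25
eef_pos: [0.4715, 0.1706, 0.1112]
tool_rot: [0.0, 0.989, 0.15, -0.0]
contact_force: [-0.8, -1.9, -1.0]
gripper_width: -0.001
```

Run:
```python
from h import *
d=wrist('w22'); o=status.get_obs();print(o['eef_pos'],o['contact_force']); print(edge('w22'))
```

```text
[0.4715 0.1706 0.1112] [-1.6898 -1.6397 -0.2842]
[268.7, 270.0, 271.0]
```

Emit:
move_arm(steps=[-1, 0.1, 0, 0, 0, 0, 0, -1, 0, 0, 0, 0, 0, 0, -1, 0, 0, 0, 0, 0, 0])

```text
t: 21.6
eef_pos: [0.4726, 0.171, 0.1113]
tool_rot: [-0.0, 0.989, 0.151, -0.0]
contact_force: [-1.7, -0.2, -1.5]
gripper_width: -0.001
```

Run:
```python
from h import *
d=wrist('w23'); o=status.get_obs();print(o['eef_pos'],o['contact_force']); print(edge('w23'))
```

```text
[0.4726 0.171  0.1113] [-1.5674 -0.7386 -1.9778]
[267.87, 270.0, 272.2]
```

Emit:
move_arm(steps=[-1, -1.5, -0.4, 0, 0, 0, 0, -1, -0.5, -0.1, 3, 0, 0, 0, -1, 0, 0, 4, 0, 0, 8, -1, 1, -3, 4, 0, 0, 8, -1, 1.6, -4, 3, 0, 0, 8, -1, 1.6, -4, 3, 0, 0, 8, -1, 1.6, -4, 2, 0, 0, 8, -1, 1.6, -4, 0, 0, 0, 8])

```text
t: 22.45
eef_pos: [0.5238, -0.0076, 0.2904]
tool_rot: [0.002, 0.854, 0.521, 0.003]
contact_force: [0.7, -0.3, 0.0]
gripper_width: -0.005
```

Emit:
move_arm(steps=[-1, 1.6, -4, 0, 0, 0, 8, -1, 1.6, -4, 0, 0, 0, 8, -1, 1.4, -4, 0, 0, 0, 8, -1, 1.2, -4, 0, 0, 0, 8, -1, 1.0, -1, 0, 0, 0, 8, -1, 0, 0, 0, 0, 0, 0, -1, 0, 0, 0, 0, 0, 0])

```text
t: 23.15
eef_pos: [0.5892, -0.1759, 0.2866]
tool_rot: [0.0, 0.627, 0.779, 0.001]
contact_force: [0.7, 0.1, 0.4]
gripper_width: -0.002
```

Run:
```python
from h import *
d=wrist('w24'); o=status.get_obs();print(o['eef_pos'],o['q'],2*np.arctan2(o['tool_rot'][2],o['tool_rot'][1])-np.pi/2);np.save('d24.npy',d['T']); look(d,'wrist',Z)
p=proj(d,[.572,-.1,.012]).astype(int);print(p, d['T'][:3,3])
x0,y0=max(p[0]-60,0),max(p[1]-60,0)
im=cv2.imread('pics/w24.png')[y0:y0+120,x0:x0+120]; cv2.imwrite('pics/w24c.png',cv2.resize(im,None,fx=5,fy=5,interpolation=cv2.INTER_CUBIC));print(x0,y0)
```

```text
[ 0.589  -0.1752  0.2868] [ 0.8134  0.459  -0.8614  1.5973  0.3611  1.2522  0.1049] 0.21593869369190233
orange_index 0.84 [100.1 276.6] [ 0.5685 -0.0949]
white_mark 0.59 [ 98.2 283.5] [ 0.5758 -0.0907]
pusharm_end 0.27 [ 99.7 284.5] [ 0.576 -0.095]
brake_pivot 0.94 [143. 309.] [ 0.6106 -0.1299]
lever_end 0.77 [154.5 215.4] [ 0.5179 -0.1623]
[278 105] [ 0.5724 -0.1033  0.4298]
218 45
```

View pics/w24c.png

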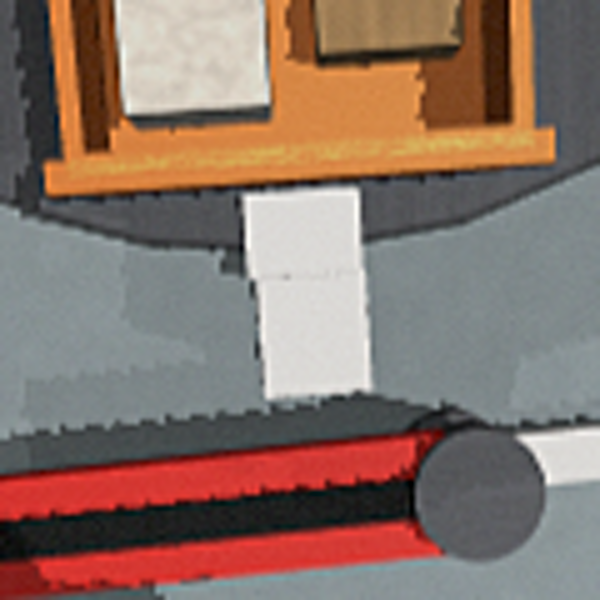

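View pics/w24.png

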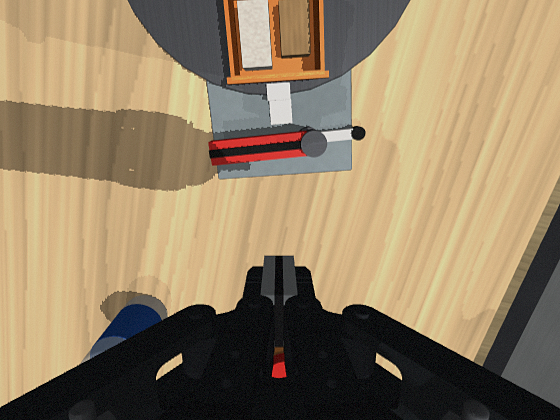

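Run:
```python
from h import *
d=dict(cams.read_camera('wrist'));d['T']=np.load('d24.npy')
f=lambda p,z: ray(d,(45+(p[1]+.5)/5-.5,218+(p[0]+.5)/5-.5),z)[:2]
t=np.array([f(p,.03) for p in((243,195),(360,188),(362,270),(249,277))]); m=np.array([f(p,.012) for p in((258,277),(365,270),(372,390),(267,399))])
for q in (t,m):
    print(q.mean(0),[np.linalg.norm(q[i]-q[(i+1)%4]).round(4) for i in range(4)])
    for i,j in((0,3),(1,2)): v=q[j]-q[i]; print('yaw side',np.arctan2(v[0],-v[1]))
    for c in((.525,.067),(.524,.069),(.527,.068)):
        v=q.mean(0)-c; print(np.arctan2(v[0],-v[1]),np.linalg.norm(v))
```

```text
[ 0.5683 -0.0851] [np.float64(0.0261), np.float64(0.0174), np.float64(0.0256), np.float64(0.0174)]
yaw side 0.2821740769071155
yaw side 0.2504490914968046
0.2772976555684938 0.1581695634670445
0.27988099843655706 0.16036745359839188
0.26344243358934993 0.1585990697880246
[ 0.5758 -0.1061] [np.float64(0.0253), np.float64(0.0275), np.float64(0.0254), np.float64(0.028)]
yaw side 0.2843466563259715
yaw side 0.28661233454309065
0.28546962095687706 0.18039742377134155
0.28764003079074635 0.1825985209689808
0.2732979690231024 0.18080713012818025
```

Emit:
move_arm(steps=[-1, -3.5, 2.5, 0, 0, 0, 3.3, -1, -3.5, 2.5, 0, 0, 0, 3.3, -1, 0, 0, -4, 0, 0, 0, -1, 0, 0, -4, 0, 0, 0, -1, 0, 0, -4, 0, 0, 0, -1, 0, 0, -2, 0, 0, 0, -1, 0, 0, 0, 0, 0, 0, -1, 0, 0, 0, 0, 0, 0])

```text
t: 24.4
eef_pos: [0.5194, -0.1265, 0.1472]
tool_rot: [0.0, 0.58, 0.814, 0.0]
contact_force: [0.2, 0.7, 1.1]
gripper_width: 0.0
```

Run:
```python
from h import *
d=wrist('w25'); o=status.get_obs();print(o['eef_pos'],o['q'],2*np.arctan2(o['tool_rot'][2],o['tool_rot'][1])-np.pi/2)
d=save('scene','s25')
im=cv2.imread('pics/s25.png')[140:260,200:330]; cv2.imwrite('pics/s25c.png',cv2.resize(im,None,fx=5,fy=5,interpolation=cv2.INTER_CUBIC))
```

```text
[ 0.52   -0.1266  0.1479] [ 0.8003  0.4831 -0.8598  1.9267  0.4532  0.9342  0.0521] 0.33199767954234893
```

View pics/w25.png

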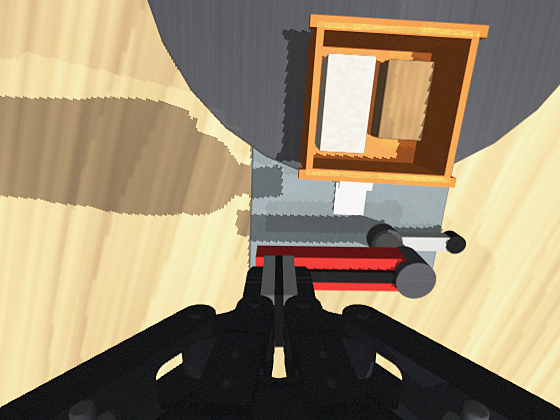

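View pics/s25c.png

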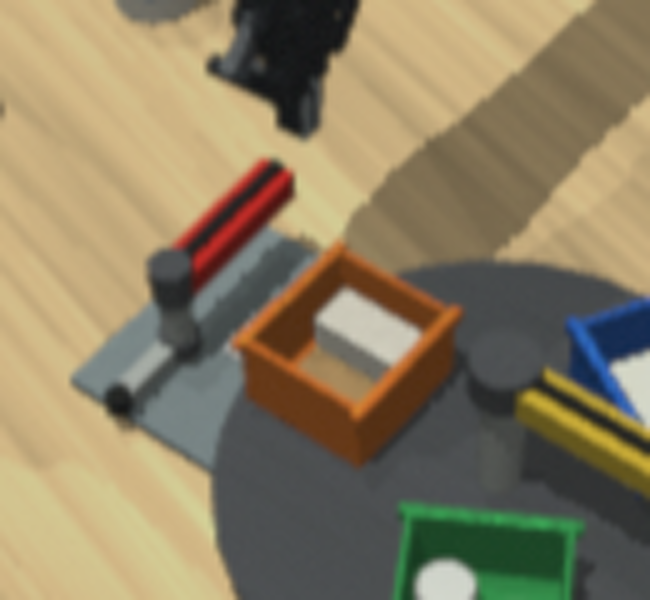

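```bash
python3 - <<'E'
from h import *
d=dict(cams.read_camera('wrist')); d['T']=d['T_tool_cam']
for z in (.058,.08): print([proj(d,[x,0,z]) for x in(-.02,-.011,0,.011)])
E
python3 - <<'E'
import cv2
im=cv2.imread('pics/w25.png')[150:310,220:420];cv2.imwrite('pics/w25c.png',cv2.resize(im,None,fx=3.8,fy=3.8,interpolation=cv2.INTER_CUBIC))
E
```

```text
[array([279.8573, 259.4822]), array([279.8782, 246.7608]), array([279.9045, 230.7906]), array([279.9315, 214.3365])]
[array([279.7685, 246.2689]), array([279.7866, 234.5258]), array([279.8093, 219.8186]), array([279.8325, 204.7063])]
```

View pics/w25c.png

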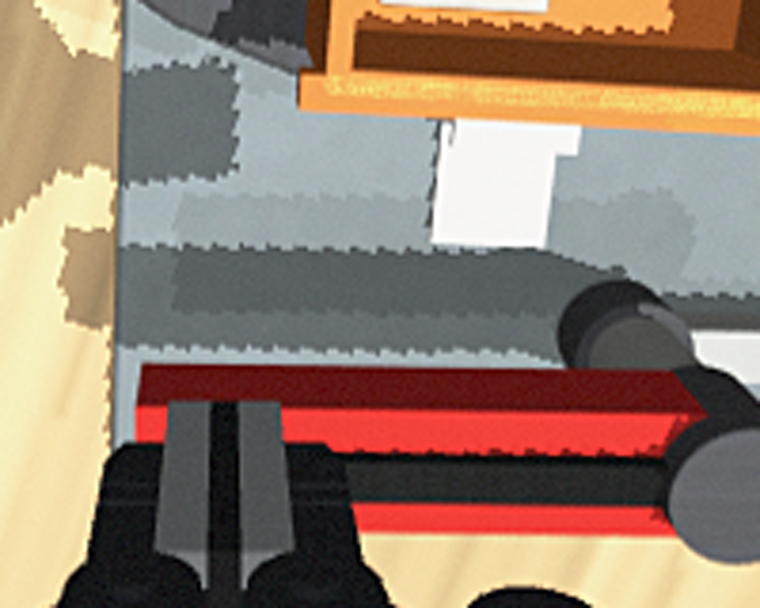

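Emit:
move_arm(steps=[-1, 0, 0, -3, 0, 0, 0, -1, 0, 0, -3, 0, 0, 0, -1, 0, 0, -1.5, 0, 0, 0, -1, 0, 0, 0, 0, 0, 0, -1, 0, 0, 0, 0, 0, 0])

```text
t: 25.05
eef_pos: [0.5198, -0.1267, 0.0726]
tool_rot: [0.001, 0.581, 0.814, 0.0]
contact_force: [1.0, 0.1, 0.0]
gripper_width: 0.003
```

Run:
```python
from h import *
d=wrist('w26'); o=status.get_obs();print(o['eef_pos'],o['contact_force'],2*np.arctan2(o['tool_rot'][2],o['tool_rot'][1])-np.pi/2)
p0=np.array([.6135,-.1274]); 
def Q(L,s=.089,off=.0235):
    return p0+s*np.array([np.cos(L),np.sin(L)])-off*np.array([-np.sin(L),np.cos(L)])
L0=3.474; print(Q(L0),Q(L0,off=.032))
path=[(Q(L0,off=.027),0)]+[(Q(L0+.1*i),5.7) for i in range(1,10)]+[(Q(L0+.954),3)]
rows(o['eef_pos'][:2],path)
print(Q(L0+.954))
```

```text
[ 0.5202 -0.1267  0.073 ] [0.0103 0.2358 1.1648] 0.3320363069889358
[ 0.5217 -0.1342] [ 0.5189 -0.1262]
[-1, np.float64(0.1), np.float64(-0.4), 0, 0, 0, 0, -1, np.float64(0.2), np.float64(-1.2), 0, 0, 0, 5.7, -1, np.float64(0.2), np.float64(-0.9), 0, 0, 0, 5.7, -1, np.float64(0.3), np.float64(-0.9), 0, 0, 0, 5.7, -1, np.float64(0.4), np.float64(-0.8), 0, 0, 0, 5.7, -1, np.float64(0.4), np.float64(-0.8), 0, 0, 0, 5.7, -1, np.float64(0.6), np.float64(-0.8), 0, 0, 0, 5.7, -1, np.float64(0.6), np.float64(-0.7), 0, 0, 0, 5.7] [ 56.6 -20.6]
[-1, np.float64(0.6), np.float64(-0.6), 0, 0, 0, 5.7, -1, np.float64(0.8), np.float64(-0.6), 0, 0, 0, 5.7, -1, np.float64(0.4), np.float64(-0.2), 0, 0, 0, 3] [ 56.6 -20.6]
[ 0.566  -0.2062]
```

View pics/w26.png

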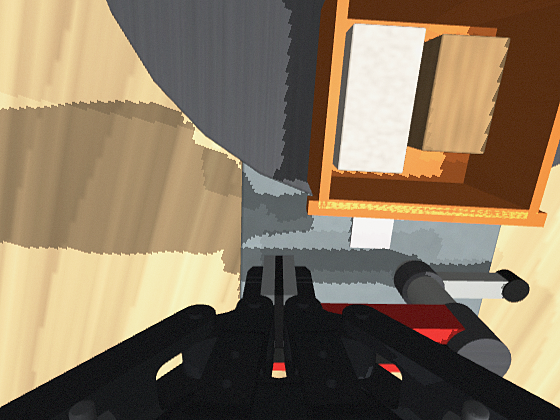

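Emit:
move_arm(steps=[-1, 0.1, -0.4, 0, 0, 0, 0, -1, 0.2, -1.2, 0, 0, 0, 5.7, -1, 0.2, -0.9, 0, 0, 0, 5.7, -1, 0.3, -0.9, 0, 0, 0, 5.7, -1, 0, 0, 0, 0, 0, 0])

```text
t: 25.6
eef_pos: [0.5278, -0.1625, 0.0723]
tool_rot: [0.001, 0.454, 0.891, 0.0]
contact_force: [-0.0, 0.5, 0.1]
gripper_width: -0.002
```

Run:
```python
from h import *
d=wrist('w27'); o=status.get_obs();print(o['eef_pos'],o['contact_force'],o['torque'],2*np.arctan2(o['tool_rot'][2],o['tool_rot'][1])-np.pi/2)
d=save('scene','s27')
im=cv2.imread('pics/s27.png')[120:260,190:330]; cv2.imwrite('pics/s27c.png',cv2.resize(im,None,fx=4,fy=4,interpolation=cv2.INTER_CUBIC))
```

```text
[ 0.5275 -0.1617  0.0722] [ 0.1098 -0.2253 -0.0538] [-0.0096 -0.0209  0.0028] 0.6264749484847663
```

View pics/w27.png

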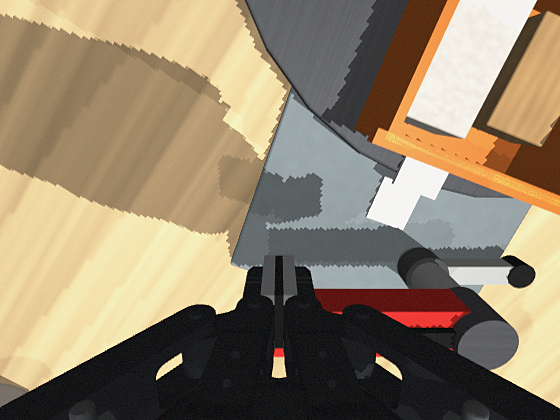

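View pics/s27c.png

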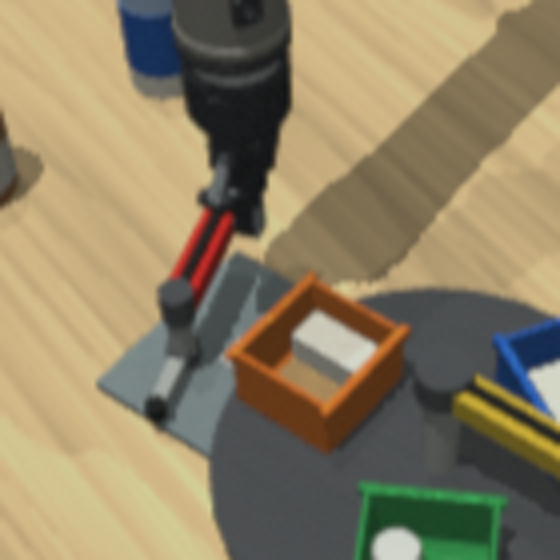

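Emit:
move_arm(steps=[-1, 0.4, -0.8, 0, 0, 0, 5.7, -1, 0.4, -0.8, 0, 0, 0, 5.7, -1, 0.6, -0.8, 0, 0, 0, 5.7, -1, 0.6, -0.7, 0, 0, 0, 5.7, -1, 0.6, -0.6, 0, 0, 0, 5.7, -1, 0.8, -0.6, 0, 0, 0, 5.7, -1, 0, 0, 0, 0, 0, 0])

```text
t: 26.4
eef_pos: [0.5616, -0.2041, 0.0717]
tool_rot: [0.0, 0.172, 0.985, 0.0]
contact_force: [-0.6, 0.5, -0.1]
gripper_width: 0.002
```

Run:
```python
from h import *
d=wrist('w28'); o=status.get_obs();print(o['eef_pos'],o['contact_force'],2*np.arctan2(o['tool_rot'][2],o['tool_rot'][1])-np.pi/2)
p0=np.array([.6135,-.1274]); v=o['eef_pos'][:2]-p0
print(np.arctan2(v[1],v[0])%(2*np.pi)+np.arcsin(.0235/np.hypot(*v))-3.1416-.286)
```

```text
[ 0.5612 -0.2035  0.0717] [-0.2564  0.3405  0.5382] 1.2236037738023864
0.9397731629997033
```

View pics/w28.png

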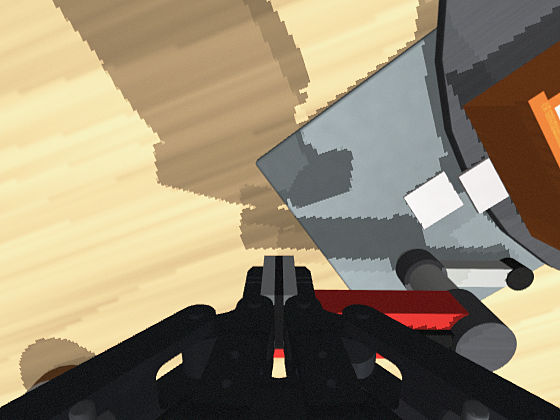

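Emit:
move_arm(steps=[-1, 0.3, -0.1, 0, 0, 0, 1.5, -1, 0.3, -0.1, 0, 0, 0, 1, -1, 0.2, -0.1, 0, 0, 0, 0, -1, 0, 0, 0, 0, 0, 0])

```text
t: 26.85
eef_pos: [0.568, -0.2062, 0.0714]
tool_rot: [-0.001, 0.15, 0.989, 0.0]
contact_force: [-3.7, 0.8, 3.9]
gripper_width: 0.001
```

Emit:
move_arm(steps=[-1, 0.3, -0.1, 0, 0, 0, 0, -1, 0, 0, 0, 0, 0, 0])

```text
t: 27.05
eef_pos: [0.5681, -0.2062, 0.071]
tool_rot: [-0.004, 0.149, 0.989, -0.0]
contact_force: [-13.2, 4.1, 10.3]
gripper_width: -0.001
```

Emit:
move_arm(steps=[-1, 0.3, -0.1, 0, 0, 0, 0, -1, 0, 0, 0, 0, 0, 0, -1, 0, 0, 0, 0, 0, 0])

```text
t: 27.35
eef_pos: [0.5682, -0.2061, 0.0706]
tool_rot: [-0.007, 0.149, 0.989, -0.0]
contact_force: [-22.8, 5.7, 16.9]
gripper_width: -0.001
```

Emit:
move_arm(steps=[-1, -0.8, 0.2, 0, 0, 0, 0, -1, -1.2, 0.4, 0, 0, 0, 0, -1, 0, 0, 2, 0, 0, 0, -1, 0, 0, 4, 0, 0, -6, -1, 0, 0, 4, 0, 0, -8, -1, 1, 0.5, 4, 0, 0, -8, -1, 1, 0.5, 4, 0, 0, -8, -1, 1, 0.5, 4, 0, 0, -8])

```text
t: 28.15
eef_pos: [0.5861, -0.1871, 0.2956]
tool_rot: [0.002, 0.465, 0.885, 0.001]
contact_force: [0.9, -1.2, -0.9]
gripper_width: 0.0
```

Emit:
move_arm(steps=[-1, 1, 0.5, 0, 0, 0, -8, -1, 0, 0, 0, 0, 0, -8, -1, 0, 0, 0, 0, 0, 0, -1, 0, 0, 0, 0, 0, 0])

```text
t: 28.55
eef_pos: [0.5954, -0.1826, 0.2926]
tool_rot: [0.001, 0.58, 0.814, 0.0]
contact_force: [1.0, -0.1, 0.2]
gripper_width: 0.002
```

Run:
```python
from h import *
d=wrist('w30'); o=status.get_obs();print(o['eef_pos'],o['contact_force']);np.save('d30.npy',d['T']); look(d,'wrist',Z)
d=save('scene','s30');look(d,'scene',Z)
im=cv2.imread('pics/s30.png')[100:270,170:370]; cv2.imwrite('pics/s30c.png',cv2.resize(im,None,fx=3.5,fy=3.5,interpolation=cv2.INTER_CUBIC))
```

```text
[ 0.5951 -0.1827  0.2922] [-0.1825  0.2645  0.1549]
orange_index 0.95 [ 90.6 283.9] [ 0.5699 -0.0922]
white_mark 0.95 [ 91.8 285.1] [ 0.5717 -0.0921]
lever_end 0.87 [214.6 257.1] [ 0.5849 -0.2279]
stand 0.94 [238.7 296.9] [0.527  0.0584]
deck 0.66 [240.5 301. ] [0.5214 0.0706]
orange_index 0.93 [206.8 252.1] [ 0.5761 -0.0992]
white_mark 0.82 [211.6 253.8] [ 0.5753 -0.0931]
pusharm_end 0.91 [241.3 351. ] [0.476 0.209]
brake_pivot 0.62 [195.2 233.5] [ 0.6141 -0.1354]
lever_end 0.78 [171.3 221.8] [ 0.5903 -0.2398]
```

View pics/w30.png

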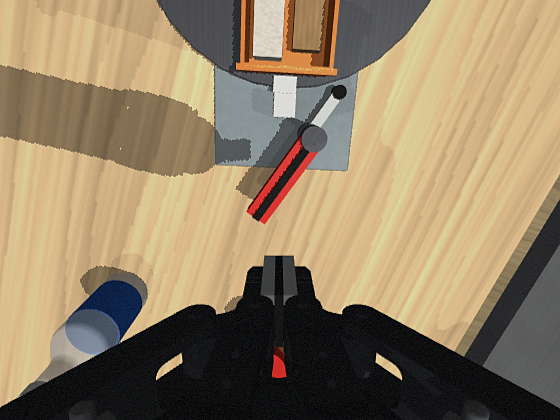

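View pics/s30c.png

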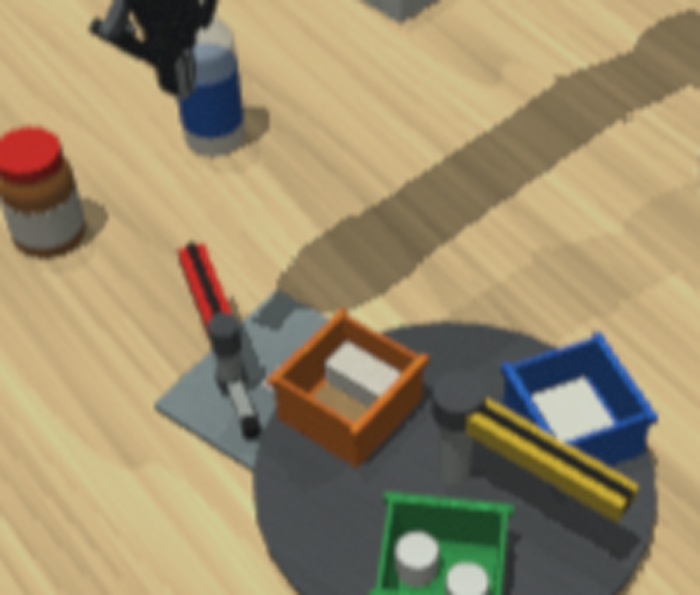

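Emit:
move_arm(steps=[-1, 0, 0, 4, 0, 0, 0, -1, 0, 0, 3, 0, 0, 0, -1, 0, 0, 0, 0, 0, 0, -1, 0, 0, 0, 0, 0, 0])

```text
t: 29.75
eef_pos: [0.5952, -0.1827, 0.3621]
tool_rot: [0.001, 0.582, 0.813, 0.0]
contact_force: [0.2, 0.4, 0.0]
gripper_width: 0.001
```

Run:
```python
from h import *
print(status.get_obs()['eef_pos'],status.get_obs()['joint_vel']); print(order.hand_in())
```

```text
[ 0.5952 -0.1827  0.3621] [ 0.002   0.0197  0.0129  0.0353  0.0013 -0.0013 -0.001 ]
the job is handed in; nothing more can be done
None
```

I pushed the yellow arm round counterclockwise and then the red brake lever outwards to its hard stop, and handed the job in at about 30 s.

- **Turntable:** the first counterclockwise push went about 0.015 rad too far. I nudged the arm back from its other side. The last wrist-camera measurement, taken just before the brake push, put the orange tab about 0.01 rad (1.5 mm) from the mark. A last wrist picture after the brake push still showed it lined up.
- **Brake:** at the stop the contact force rose to about 23 N while the fingertip stood still. The lever then measured about 1.01 rad, against 1.0 for fully set.
- **Clearance:** the shut gripper finished about 0.36 m above the bench, touching nothing. The bottle and jar looked untouched in the last pictures. I did not look at the carton again at the end, but the gripper never came near it.

**What disagreed:** the shut fingertips appear to stand about level with the tool point, not 25 mm ahead as stated. So my first pass went over the arm without turning it, and I repeated it 22 mm lower.

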